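# Glue up a laminated hide punching pad in the hand press

## Task

The hide layers on the bench have been brushed with hot glue: stack every one of them on the two pins of the hand press, then put the thick aluminium pressing plate over the pins on top of them, all lying flat. Swing the press arm in against its stop over the stack, push the plunger down past the soft point where its foot meets the plate until it is firmly home, let it come back up, and swing the arm well out to the side again, leaving the stack on the pins. Also take the glue pot by its handle off the warmer and stand it squarely on the tile beside it, keeping it upright, and leave the other things on the bench alone.

Things in the scene. Friction and masses are not known exactly. Their poses are not given: they have to be found in the camera images.
- layer1: one of up to four like hide layers, already brushed with glue (absent in some starts): stiff amber-brown rawhide strip, 110 x 50 x 5 mm, 35 g; origin mid-thickness at its centre; x runs across the 50 mm width, y along the 110 mm length (the line of the holes), z through the thickness; the holes are 10 mm wide, right through, on the centre line at y = +40 and -40 mm. Loose, lies flat on the bench. The same turned end for end or upside down
- layer2: one of up to four like hide layers, already brushed with glue (absent in some starts): stiff amber-brown rawhide strip, 110 x 50 x 5 mm, 35 g; origin mid-thickness at its centre; x runs across the 50 mm width, y along the 110 mm length (the line of the holes), z through the thickness; the holes are 10 mm wide, right through, on the centre line at y = +40 and -40 mm. Loose, lies flat on the bench. The same turned end for end or upside down
- layer3: one of up to four like hide layers, already brushed with glue (absent in some starts): stiff amber-brown rawhide strip, 110 x 50 x 5 mm, 35 g; origin mid-thickness at its centre; x runs across the 50 mm width, y along the 110 mm length (the line of the holes), z through the thickness; the holes are 10 mm wide, right through, on the centre line at y = +40 and -40 mm. Loose, lies flat on the bench. The same turned end for end or upside down
- layer4: one of up to four like hide layers, already brushed with glue (absent in some starts): stiff amber-brown rawhide strip, 110 x 50 x 5 mm, 35 g; origin mid-thickness at its centre; x runs across the 50 mm width, y along the 110 mm length (the line of the holes), z through the thickness; the holes are 10 mm wide, right through, on the centre line at y = +40 and -40 mm. Loose, lies flat on the bench. The same turned end for end or upside down
- press_plate: aluminium pressing plate, 110 x 50 x 10 mm, 150 g, twice as thick as a layer; origin mid-thickness at its centre; x runs across the 50 mm width, y along the 110 mm length (the line of the holes), z through the thickness; the holes are 10 mm wide, right through, on the centre line at y = +40 and -40 mm. Loose, lies flat on the bench. The same turned end for end or upside down
- press: small dark cast-iron hand press, fixed; origin on the bench under the middle of its bed, x towards its column (28 mm thick, 137 mm tall, at x = 110 mm), y along the bed, z up. Its 12 mm thick foot plate spans x -35 to 150 mm, y -54 to 54 mm. On it stands the steel bed, 36 mm wide (x) and 108 mm long (y), so 50 mm wide parts overhang it by 7 mm each side
- press_bed (a point): the middle of the bed's top face, 30 mm above the bench; axes as the press. Two upright steel pins, 8 mm thick, stand on the bed at y = +40 and -40 mm from here: 34 mm straight, then a 6 mm cone (tips 40 mm above the bed)
- press_arm (a joint): swing arm's angle about the column: 0 = over the bed, against a fixed stop, the plunger midway between the pins; grows as it swings out to the press's +y side, limit 1.7 rad. At q the plunger's axis is at x = 0.110 - 0.110 cos q, y = 0.110 sin q (m) in the press's frame. About 2 N at the knob moves it; it stays where left. The arm, 24 mm wide, is 116 to 136 mm above the bench
- plunger (a joint): how far the plunger is pushed down, m: 0 = up, 0.036 = fully down, the knob's underside on the arm's sleeve (firm second stop). A light spring (3 to 6 N) until the foot meets the work (soft first stop, 20 mm down with four layers and the plate, 30 with two), then a stiffer spring as well (9 to 18 N in all). Comes back up by itself
- knob_top (a point): top centre of the plunger's dark wooden knob: 36 mm thick, 28 mm tall, 209 mm above the bench when up; it moves with the arm and the plunger. Nothing stands above it
- foot: the plunger's round steel foot; origin at the centre of its underside; 40 mm across, 80 mm above the bench when up (10 mm above the pin tips)
- pot: lidded aluminium glue pot, 90 mm across, 83 mm tall to the lid, 0.3 to 0.6 kg, loose; origin at the centre of its underside, z up. A rigid upright arch handle spans it along the pot's y
- pot_handle (a point): middle of the pot handle's wooden bar: 12 mm thick, level, 52 mm long along the pot's y, 130 mm above the pot's underside, 47 mm clear above the lid
- warmer: round white electric glue warmer, fixed, 124 mm across, its flat dark 100 mm hotplate 55 mm above the bench; the pot stands on it at the start; origin on the bench under its centre
- tile: square terracotta tile, 130 x 130 mm, 10 mm thick, fixed to the bench; origin on the bench under its centre; warmer and tile change places from start to start
- mallet: bystander, to be left alone: wooden mallet, lying, 165 mm long, head 64 mm thick; origin on the bench under its handle's middle
- offcut: bystander, to be left alone: round scrap of hide without holes, 72 mm across, 5 mm thick, flat on the bench
- rule: bystander, to be left alone: steel rule 200 x 28 x 3 mm, flat on the bench
- jar: bystander, to be left alone: clear jar with a lid, 72 mm across, 85 mm tall
- pliers: bystander, to be left alone: pliers lying on the bench, 155 mm long
- brush: bystander, to be left alone: glue brush lying on the bench, 170 mm long
Things that resemble listed ones, but are neither listed nor needed, are in the scene too. Leave any blue or green look-alike of the layer2 alone. There is more than one size of the tile; the job needs the larger.

How it is judged:
On the way, in this order (a step that is already met when the one before it is completed fails the run):
1. every layer is on the two pins and the pressing plate is on the pins on top of them, all flat (horizontal distance between each of layer1, layer2, layer3, layer4, press_plate and press_bed below 0.004 m and angle between the y axis of each of layer1, layer2, layer3, layer4, press_plate and the y axis of press, either way round below 0.06 rad and angle between the z axis of each of layer1, layer2, layer3, layer4, press_plate and the z axis of press, either way round below 0.05 rad and z of layer1 in the frame of press_bed between 0 and 0.0195 m and z of layer2 in the frame of press_bed between 0 and 0.0195 m and z of layer3 in the frame of press_bed between 0 and 0.0195 m and z of layer4 in the frame of press_bed between 0 and 0.0195 m and z of press_plate in the frame of press_bed between 0.0125 and 0.027 m), for 0.3 s.
2. the press arm is over the stack, against its stop (value of joint press_arm below 0.06 rad), for 0.2 s.
3. the plunger is pushed fully home, its foot pressing on the plate (value of joint plunger above 0.033 m and contact force between foot and press_plate above 5 N and value of joint press_arm below 0.12 rad), for 0.2 s.
4. the plunger is let go and back up (value of joint plunger below 0.005 m), for 0.2 s.
5. the press arm is swung well out to the side (value of joint press_arm above 0.9 rad), for 0.2 s.
At the end, for the whole second after the job is handed in: every layer and the pressing plate are on the pins, within 4 mm of the bed's middle, flat within 0.05 rad, the plate uppermost; the arm is swung out past 0.9 rad, the plunger is up; the pot stands on the tile, upright, within 35 mm of its middle; all at rest (all of step 1 and value of joint press_arm above 0.9 rad and value of joint plunger below 0.005 m and horizontal distance between pot and tile below 0.035 m and z of pot in the frame of tile between 0.006 and 0.014 m and angle between pot's own z axis and vertical below 0.05 rad and linear speed of each of press_plate, pot below 0.02 m/s); the robot touches nothing.
It fails at once if the glue pot is tipped by more than 0.5 rad (angle between pot's own z axis and vertical above 0.5 rad).
It fails at once if a bystander is moved by more than 4 cm (distance of any of mallet, offcut, rule, jar, pliers, brush from where it was at the start of the episode above 0.04 m).
Of layer1, layer2, layer3, layer4 only 2 to 4 are there at a start; the rules pass over those that are not, and their reading is None.
At some moment in a run one of layer1, layer2, layer3, layer4, press_plate may be knocked a few centimetres aside while the robot is not near it.
It also fails if it takes over 210 s, if anything falls off the work surface, if the arm or the gripper's body presses on something with over 40 N, if the wrist force passes 120 N, or if a joint passes its speed limit or range.

## Robot

A 6-joint arm with a two-finger parallel gripper is mounted at the origin on the work surface. World frame = base frame: x ahead of the robot, y to its left, z up, the work surface at z = 0. Lengths are in m, angles in rad, forces in N, time in s.
With the tool pointing down it reaches from about 0.4 to 0.825 m from the base axis. Payload 7 kg.
Tool frame: the origin (TCP) lies at the very end of the fingers, on their centre line; the grasp point (between the pads) lies 19 mm behind it; z points along the fingers, y is the line along which they close (so a half turn about z gives the same grasp; the last joint's range is limited). The gripper opens to 85 mm and grips with 20 to 120 N. Pads are 22 mm wide; open, the fingers measure 114 mm over their backs; the gripper's body (76 mm by 85 mm) begins 54 mm behind the grasp point. The pads swing forward as they close: fully open they stand 13 mm farther back than shut.
Start: joints at [1.566, 0.359, 0.012, 0, -1.224, -0.288], TCP at [0.195, 0.646, 0.231] pointing down, gripper open.
Joint ranges: [-3.07, 3.07], [-1.43, 2.12], [-1.02, 1.25], [-3.03, 1.67], [-3.05, -0], [-3.03, 3.03]. Speed limits (rad/s): [2.39, 2.39, 3.01, 3.14, 3.14, 3.14].

## Interface

Orientations are given as a 3x3 rotation matrix whose columns are the frame's x, y, z axes.
In Python, from plant import manip, read_camera, calibration, hand_in gives the robot as it stands.
- The arm moves only by the tool move_arm, never from a script. Its argument "steps" is a list of rows, each a list of 3 entries, a list of its own where there are three numbers: the turn, a rotation vector about the tool's x, y, z in degrees, then the shift along the tool's x, y, z in m, then the closure, from -1 (fully open) to 1 (shut). A call has 1 to 10 rows; each row is the pose to reach, as a shift and turn from the pose commanded when the call began, along the tool's axes at that moment; what a row does not reach only later rows make up. A row lasts 1/12 s, in which the tool goes at most 41.7 mm and 7.16 degrees, less where a joint would pass 70% of its speed; a pose out of reach is approached as far as the arm can. A call with a gripper value outside its range is refused whole. The fingers move at their own pace and stop on an object; "newtons" is the grip in N (left out, the last holds). Time passes only in rows, so rows that repeat a pose let the fingers close. It gives the time, the measured TCP pose, the force, the opening and the grip force at its end, in the units of the state.
- manip.read_state(): the state, without advancing time (a new reading comes with each control period).
- read_camera(name): name is "scene" or "side" or "wrist"; returns the picture (384x512x3 uint8, blue, green, red); there is no depth.
- calibration(name): a dict with "fx", "fy", "cx", "cy" (pixels), "cam_to_world" (4x4, takes a point from camera to world coordinates). Camera axes: x right, y down, z forward; pixel columns grow to the right and rows downward; lengths in m; the calibration is good to about 2 mm. The wrist camera is an equidistant fisheye: a pixel r from the principal point sees the ray r / f radians off the axis. A picture is of the moment at which its call begins: read the wrist's pose just before it. calibration takes no time and is no camera call; for the wrist camera it gives the pose at the moment of the call.
- hand_in(): hands the job in; it is judged then, once.
The state is a dict: "clock": time; "joints": joint angles; "qvel": joint speeds; "effort": joint torques, N m; "position": TCP position; "tcp_rot": TCP orientation; "ft_force": force on the tool from outside, world axes, zero at the start; "wrist_torque": the same for the moment, N m; "grip_width": opening from 0.0 (shut) to 1.0 (fully open); "gripper_force": force on a finger pad.
Only numpy, scipy, OpenCV 4.12 (cv2) and the standard library are available. Lean on these libraries where they do the work, as an engineer would, in place of code of your own. Each camera call takes 0.05 s, during which the arm holds its last target. There are 200 camera calls.

## Working session

There is one attempt and no reset: what is moved stays moved. The work goes in short steps, Python scripts to look and compute and a tool call to move; the robot and the scene stay as the last step left them, time stands still between calls to the robot, and variables do not carry over. Pictures are saved under pics/ and viewed, at most 14 in all, crops included, and the job is handed in when it is done.

Besides the shell and the picture viewer there is one more tool, called after "Request:" by a JSON object that holds its "name" and its "arguments", one argument or row to a line. move_arm: Moves the arm, as the interface text tells. Its arguments: {"type":"object","properties":{"steps":{"type":"array"},"newtons":{"type":"number"}},"required":["steps"]}

```bash
ls; mkdir -p pics; cat > h.py <<'E'
import numpy as np, cv2
from plant import manip, read_camera, calibration, hand_in
def snap(n,f): 
    c=calibration(n); im=read_camera(n); cv2.imwrite(f'pics/{f}.png',im); return im,c
def ray(c,u,v,fish=False):
    x=(u-c['cx'])/c['fx']; y=(v-c['cy'])/c['fy']
    if fish:
        r=np.hypot(x,y); s=np.sin(r)/max(r,1e-9); d=np.array([x*s,y*s,np.cos(r)])
    else: d=np.array([x,y,1.])
    T=np.array(c['cam_to_world']); return T[:3,3],T[:3,:3]@d
def plane(c,u,v,z,fish=False):
    o,d=ray(c,u,v,fish); return o+d*(z-o[2])/d[2]
E
python3 - <<'E'
from h import *
for n in ['scene','side','wrist']:
    im,c=snap(n,n+'0'); print(n,{k:np.round(v,3).tolist() for k,v in c.items()})
s=manip.read_state(); print(s['clock'],s['position'],np.round(s['tcp_rot'],3))
E
```

```text
pics
scene {'fx': 358.432, 'fy': 358.432, 'cx': 252.435, 'cy': 196.421, 'cam_to_world': [[-0.734, 0.528, -0.427, 0.929], [0.679, 0.576, -0.455, 0.432], [0.006, -0.624, -0.782, 0.964], [0.0, 0.0, 0.0, 1.0]]}
side {'fx': 348.288, 'fy': 348.288, 'cx': 252.374, 'cy': 192.459, 'cam_to_world': [[-0.848, -0.351, 0.398, 0.095], [-0.531, 0.561, -0.635, 0.535], [0.0, -0.75, -0.662, 0.75], [0.0, 0.0, 0.0, 1.0]]}
wrist {'fx': 297.319, 'fy': 297.319, 'cx': 257.578, 'cy': 194.774, 'cam_to_world': [[-0.289, -0.92, -0.266, 0.264], [-0.957, 0.278, 0.078, 0.625], [0.002, 0.277, -0.961, 0.373], [0.0, 0.0, 0.0, 1.0]]}
0.15 [0.19475436 0.64591184 0.23058603] [[ 0.957 -0.289 -0.   ]
 [-0.289 -0.957 -0.001]
 [ 0.     0.001 -1.   ]]
```

View pics/scene0.png

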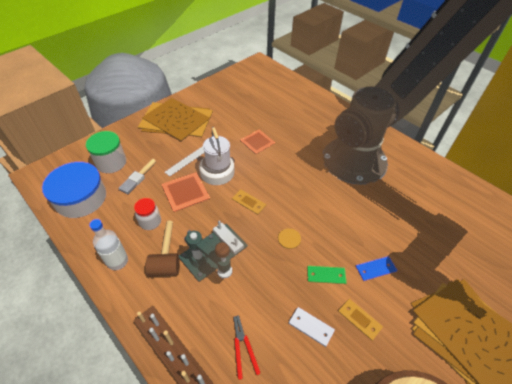

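View pics/side0.png

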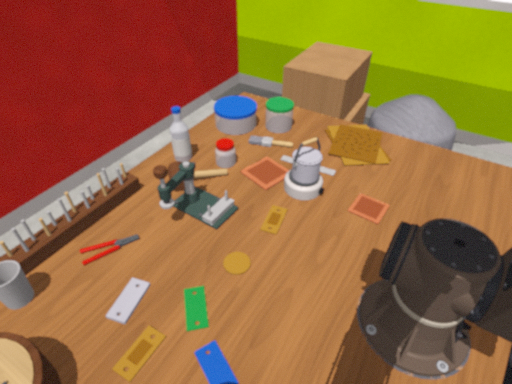

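The scene view shows two amber layers (249,201) and (360,318), the plate (312,326), the press (210,250) with its arm swung out, the pot on the warmer (217,165), and the big tile (186,191). The side view agrees.

```bash
python3 - <<'E'
from h import *
sc=cv2.imread('pics/scene0.png'); sd=cv2.imread('pics/side0.png')
a=cv2.resize(sc[125:285,130:290],(560,560),interpolation=cv2.INTER_CUBIC)
cv2.imwrite('pics/c1.png',a)
a=cv2.resize(sd[130:240,140:350],(800,420),interpolation=cv2.INTER_CUBIC); cv2.imwrite('pics/c2.png',a)
for n,im,pts in [('scene',sc,dict(l1=(238,200),l2=(346,309),plate=(300,322),tile=(172,190),off=(289,238))),('side',sd,dict(l1=(266,225),l2=(130,365),plate=(128,300),tile=(268,172),off=(236,263)))]:
    c=calibration(n); hsv=cv2.cvtColor(im,cv2.COLOR_BGR2HSV)
    for k,(u,v) in pts.items(): print(n,k,hsv[v,u],im[v,u])
    print('wood',hsv[300,280] if n=='scene' else hsv[300,260])
    masks=dict(l=cv2.inRange(hsv,(17,165,150),(24,255,255)),plate=cv2.inRange(hsv,(0,0,150),(179,60,255)),tile=cv2.inRange(hsv,(3,120,140),(11,210,255)))
    for k,m in masks.items():
        m=cv2.morphologyEx(m,cv2.MORPH_CLOSE,np.ones((5,5)))
        for q in cv2.findContours(m,cv2.RETR_EXTERNAL,cv2.CHAIN_APPROX_NONE)[0]:
            if cv2.contourArea(q)<120: continue
            z=dict(l=.005,plate=.01,tile=.01)[k]
            P=np.float32([plane(c,u,v,z)[:2] for u,v in q[:,0]])
            if abs(P).max()>1.2: continue
            (x,y),(w,h),ang=cv2.minAreaRect(P*1000)
            if max(w,h)>250: continue
            if w>h: w,h,ang=h,w,ang-90   # h long, long axis dir ang+90
            print(n,k,q[:,0].mean(0).astype(int),'xy',round(x),round(y),'size',round(w),round(h),'longdir',round(ang+90))
E
```

```text
scene l1 [ 18 179 212] [ 63 154 212]
scene l2 [ 18 175 205] [ 64 148 205]
scene plate [115   7 228] [228 223 222]
scene tile [  8 164 184] [ 66  99 184]
scene off [ 18 179 215] [ 64 157 215]
wood [ 13 153 192]
scene l [360 318] xy 477 378 size 52 110 longdir 92
scene l [289 237] xy 434 75 size 70 70 longdir 137
scene l [248 201] xy 428 -121 size 51 111 longdir 101
scene plate [311 326] xy 591 303 size 54 112 longdir 104
scene plate [109 248] xy 864 -272 size 69 166 longdir 88
scene plate [227 236] xy 574 -61 size 39 123 longdir 87
scene plate [149 219] xy 718 -278 size 68 72 longdir 74
scene plate [ 86 206] xy 839 -465 size 64 66 longdir 170
scene plate [131 181] xy 673 -461 size 50 87 longdir 19
scene plate [115 160] xy 661 -599 size 66 128 longdir 65
scene plate [341  88] xy -312 -310 size 49 139 longdir 90
scene plate [285  58] xy -295 -661 size 84 203 longdir 90
scene tile [244 356] xy 769 240 size 59 101 longdir 59
scene tile [184 191] xy 561 -299 size 135 139 longdir 73
scene tile [256 141] xy 207 -314 size 103 104 longdir 177
side l1 [ 20 171 201] [ 66 154 201]
side l2 [ 20 18
[... 164 characters left out ...]
8 354] xy 474 382 size 53 113 longdir 92
side l [236 262] xy 431 77 size 71 74 longdir 83
side l [273 219] xy 425 -115 size 51 115 longdir 100
side plate [127 300] xy 587 307 size 55 115 longdir 104
side plate [  8 272] xy 906 410 size 43 91 longdir 151
side plate [218 206] xy 595 -67 size 53 138 longdir 88
side plate [224 156] xy 727 -283 size 68 111 longdir 122
side plate [485 151] xy -56 -855 size 173 193 longdir 3
side plate [261 139] xy 676 -451 size 68 88 longdir 19
side plate [277 120] xy 687 -613 size 108 170 longdir 117
side tile [ 97 250] xy 764 245 size 65 100 longdir 58
side tile [368 208] xy 202 -304 size 98 101 longdir 86
side tile [265 172] xy 555 -291 size 136 137 longdir 164
```

View pics/c1.png

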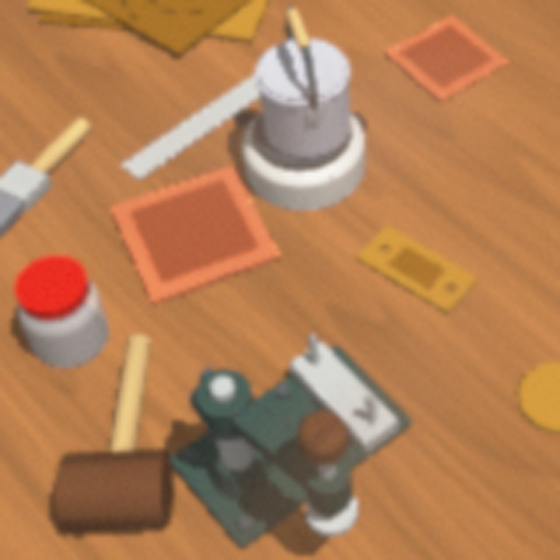

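View pics/c2.png

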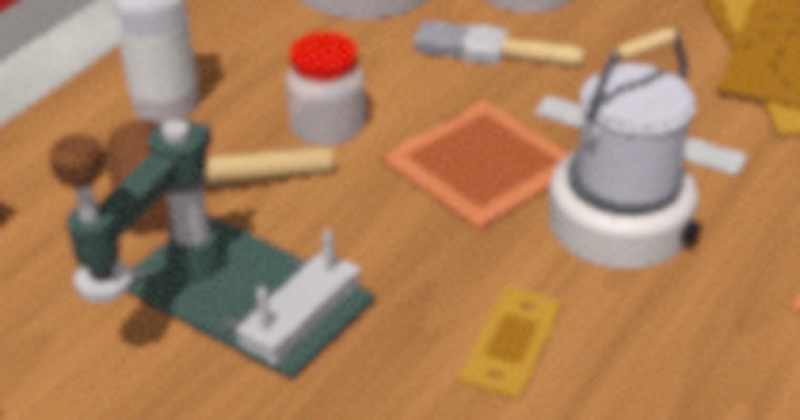

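The crops show the press: column at c1 (222,385), bed with its pins at c1 (312,345) and (362,405), and the arm swung out with the knob at c1 (323,436). The pot handle bar is seen at c1 (298,28) and c2 (648,42). There are two layers in all.

```bash
cat >> h.py <<'E'
def tri(p,q):
    c1,c2=calibration('scene'),calibration('side'); o,d=ray(c1,*p); O,D=ray(c2,*q)
    A=np.stack([d,-D],1); t=np.linalg.lstsq(A,O-o,rcond=None)[0]; a,b=o+d*t[0],O+D*t[1]
    return np.round((a+b)/2,4),round(np.linalg.norm(a-b),4)
def vec(p):   # world point -> shift in tool axes from present pose
    s=manip.read_state(); return np.round(np.array(s['tcp_rot']).T@(np.array(p)-s['position']),4)
E
python3 - <<'E'
from h import *
S=lambda x,y:(130+x/3.5,125+y/3.5); D=lambda x,y:(140+x/3.81,130+y/3.81)
for k,p,q in [('pinA',S(312,337),D(327,232)),('pinB',S(356,398),D(263,288)),('knob',S(323,432),D(77,152)),('coltop',S(222,380),D(176,128)),('handle1',S(290,14),D(675,33)),('handle2',S(305,42),D(622,52)),('lid',S(302,72),D(637,97)),('warmer',S(303,160),D(625,195))]: print(k,*tri(p,q))
c=calibration('scene')
for p in [(291,362),(330,347),(402,425),(367,447)]: print('bed',np.round(plane(c,*S(*p),.03),3))
c=calibration('side')
for p in [(238,322),(276,350),(359,265),(322,247)]: print('bed s',np.round(plane(c,*D(*p),.03),3))
print(vec([.476,.38,.2]), manip.read_state()['tcp_rot'])
E
```

```text
pinA [ 0.5781 -0.0885  0.0642] 0.0016
pinB [ 0.5877 -0.0186  0.056 ] 0.0036
knob [0.6756 0.0559 0.1976] 0.0008
coltop [ 0.6875 -0.0542  0.1463] 0.0062
handle1 [ 0.4025 -0.3228  0.1789] 0.0011
handle2 [ 0.4232 -0.2733  0.185 ] 0.0056
lid [ 0.4155 -0.2941  0.1311] 0.0015
warmer [ 0.4213 -0.3015  0.0147] 0.0114
bed [ 0.595 -0.101  0.03 ]
bed [ 0.559 -0.09   0.03 ]
bed [0.566 0.014 0.03 ]
bed [0.602 0.01  0.03 ]
bed s [0.599 0.003 0.03 ]
bed s [0.557 0.011 0.03 ]
bed s [ 0.557 -0.099  0.03 ]
bed s [ 0.595 -0.101  0.03 ]
[0.346  0.1734 0.0309] [[ 9.57423790e-01 -2.88686058e-01 -2.16772077e-04]
 [-2.88686098e-01 -9.57422982e-01 -1.25324356e-03]
 [ 1.54251376e-04  1.26246429e-03 -9.99999191e-01]]
```

Request:
{"name": "move_arm", "arguments": {
  "steps": [
    [[0,0,71],[0.346,0.173,0.08],-0.4],
    [[0,0,71],[0.346,0.173,0.08],-0.4],
    [[0,0,71],[0.346,0.173,0.08],-0.4],
    [[0,0,71],[0.346,0.173,0.08],-0.4],
    [[0,0,71],[0.346,0.173,0.08],-0.4],
    [[0,0,71],[0.346,0.173,0.08],-0.4],
    [[0,0,71],[0.346,0.173,0.08],-0.4],
    [[0,0,71],[0.346,0.173,0.08],-0.4],
    [[0,0,71],[0.346,0.173,0.08],-0.4],
    [[0,0,71],[0.346,0.173,0.08],-0.4]
  ],
  "newtons": 40
}}

```text
clock: 0.98
position: [0.478, 0.3771, 0.1499]
tcp_rot: [[0.03, -1.0, -0.001], [-1.0, -0.03, -0.002], [0.002, 0.001, -1.0]]
ft_force: [-0.1, 0.2, 0.1]
grip_width: 0.702
gripper_force: 0.0
```

```bash
cat >> h.py <<'E'
def yaw(): R=np.array(manip.read_state()['tcp_rot']); return np.degrees(np.arctan2(R[1,1],R[0,1]))
def strips(tag,lo=(17,165,150),hi=(24,255,255),z=.005,fish=True,cam='wrist',amin=300):
    im,c=snap(cam,tag); m=cv2.inRange(cv2.cvtColor(im,cv2.COLOR_BGR2HSV),lo,hi)
    m=cv2.morphologyEx(m,cv2.MORPH_CLOSE,np.ones((7,7)))
    m=cv2.morphologyEx(m,cv2.MORPH_OPEN,np.ones((5,5)))
    for q in cv2.findContours(m,cv2.RETR_EXTERNAL,cv2.CHAIN_APPROX_NONE)[0]:
        if cv2.contourArea(q)<amin: continue
        P=np.float32([plane(c,u,v,z,fish)[:2] for u,v in q[:,0]])
        (x,y),(w,h),a=cv2.minAreaRect(P*1000)
        if w>h: w,h,a=h,w,a-90
        print(q[:,0].mean(0).astype(int),'xy',round(x,1),round(y,1),'size',round(w),round(h),'longdir',round(a+90,1))
E
python3 - <<'E'
from h import *
strips('w1'); s=manip.read_state(); print(s['position'],yaw(),s['grip_width'],s['joints'])
E
```

```text
[257 183] xy 479.3 378.6 size 30 50 longdir 92.4
[0.4788583  0.37585633 0.14932139] -178.81430337060291 0.7039080978169954 [ 9.86044004e-01  3.16478261e-01 -2.47750410e-01  8.04227697e-05
 -1.00991105e+00 -9.65390013e-01]
```

View pics/w1.png

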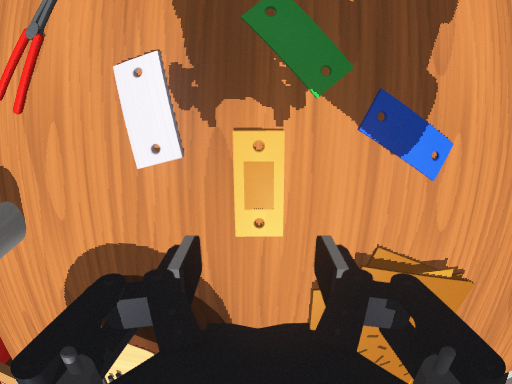

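The wrist view shows the layer centred at (259,184), aligned with the gripper, with the plate at (147,109).

Request:
{"name": "move_arm", "arguments": {
  "steps": [
    [[0,0,-1],[-0.003,0,0.04],-0.4],
    [[0,0,-1],[-0.003,0,0.08],-0.4],
    [[0,0,-1],[-0.003,0,0.115],-0.4],
    [[0,0,-1],[-0.003,0,0.135],-0.4],
    [[0,0,-1],[-0.003,0,0.143],-0.4],
    [[0,0,-1],[-0.003,0,0.147],-0.4],
    [[0,0,-1],[-0.003,0,0.149],-0.4],
    [[0,0,-1],[-0.003,0,0.15],-0.4],
    [[0,0,-1],[-0.003,0,0.151],-0.4],
    [[0,0,-1],[-0.003,0,0.151],-0.4]
  ]
}}

```text
clock: 1.87
position: [0.4765, 0.3845, 0.0016]
tcp_rot: [[0.056, -0.998, 0.001], [-0.998, -0.056, 0.002], [-0.002, -0.001, -1.0]]
ft_force: [-0.1, 0.5, -0.7]
grip_width: 0.697
gripper_force: 0.0
```

Request:
{"name": "move_arm", "arguments": {
  "steps": [
    [[0,0,0],[0.004,0,0.003],-0.4],
    [[0,0,0],[0.004,0,0.003],-0.4],
    [[0,0,0],[0.004,0,0.003],-0.4],
    [[0,0,0],[0.004,0,0.003],-0.4]
  ]
}}

```text
clock: 2.2
position: [0.4764, 0.3797, -0.0025]
tcp_rot: [[0.056, -0.998, 0.0], [-0.998, -0.056, 0.0], [-0.0, -0.0, -1.0]]
ft_force: [0.6, 0.4, 0.4]
grip_width: 0.698
gripper_force: 0.0
```

```bash
python3 - <<'E'
from h import *
s=manip.read_state(); print(s['position'],yaw(),s['ft_force'])
snap('wrist','w2')
s=manip.read_state(); print(s['position'],yaw())
E
```

```text
[ 0.47636545  0.37969038 -0.00245622] -176.78392204078423 [0.6274809  0.42340732 0.42161654]
[ 0.47638943  0.37977562 -0.00250585] -176.77843600002953
```

Request:
{"name": "move_arm", "arguments": {
  "steps": [
    [[0,0,0],[0.001,0,0],0.1],
    [[0,0,0],[0.001,0,0],0.1],
    [[0,0,0],[0.001,0,0],0.1],
    [[0,0,0],[0.001,0,0],0.1],
    [[0,0,0],[0.001,0,0],0.1],
    [[0,0,0],[0.001,0,0],0.1]
  ],
  "newtons": 40
}}

```text
clock: 2.75
position: [0.4766, 0.3791, -0.0022]
tcp_rot: [[0.056, -0.998, 0.001], [-0.998, -0.056, 0.001], [-0.001, -0.001, -1.0]]
ft_force: [-0.9, -0.3, 5.5]
grip_width: 0.571
gripper_force: 41.3
```

Request:
{"name": "move_arm", "arguments": {
  "steps": [
    [[0,0,0],[0,0,-0.02],0.1],
    [[0,0,0],[0,0,-0.05],0.1],
    [[0,0,2],[0.03,-0.01,-0.08],0.1],
    [[0,0,4],[0.06,-0.02,-0.1],0.1],
    [[0,0,7.7],[0.1,-0.03,-0.12],0.1],
    [[0,0,7.7],[0.13,-0.04,-0.14],0.1],
    [[0,0,7.7],[0.165,-0.05,-0.155],0.1],
    [[0,0,7.7],[0.2,-0.06,-0.172],0.1],
    [[0,0,7.7],[0.235,-0.07,-0.172],0.1],
    [[0,0,7.7],[0.27,-0.08,-0.172],0.1]
  ]
}}

```text
clock: 3.58
position: [0.5721, 0.1123, 0.1706]
tcp_rot: [[-0.078, -0.997, 0.002], [-0.997, 0.078, 0.001], [-0.001, -0.002, -1.0]]
ft_force: [1.1, 0.9, -0.7]
grip_width: 0.569
gripper_force: 41.5
```

Request:
{"name": "move_arm", "arguments": {
  "steps": [
    [[0,0,0],[0.024,0,0],0.1],
    [[0,0,0],[0.044,0,0],0.1],
    [[0,0,0],[0.044,0,0],0.1],
    [[0,0,0],[0.044,0,0],0.1],
    [[0,0,0],[0.044,0,0],0.1]
  ]
}}

```text
clock: 4.0
position: [0.568, 0.0698, 0.1692]
tcp_rot: [[-0.078, -0.997, -0.0], [-0.997, 0.078, 0.0], [-0.0, 0.0, -1.0]]
ft_force: [0.2, 0.5, -0.2]
grip_width: 0.568
gripper_force: 41.5
```

```bash
python3 - <<'E'
from h import *
snap('wrist','w3')
s=manip.read_state(); print(s['position'],yaw(),s['ft_force'],s['grip_width'])
E
```

```text
[0.56799407 0.07025602 0.16916581] 175.53695192733258 [-0.68339354  0.91840326  0.26494944] 0.5691019764650367
```

View pics/w3.png

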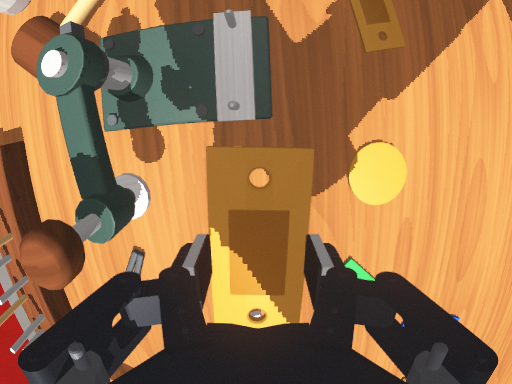

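The wrist view shows the bed at (214–254, 10–121) with pins near (231,18) and (234,104), the swung-out arm at left, and the held strip with holes at (259,177) and (257,315).

```bash
python3 - <<'E'
from h import *
im=cv2.imread('pics/w3.png'); cv2.imwrite('pics/w3c.png',cv2.resize(im[0:130,195:285],(415,600),interpolation=cv2.INTER_CUBIC))
c=calibration('wrist')
hsv=cv2.cvtColor(im,cv2.COLOR_BGR2HSV)
m=((hsv[...,1]<40)&(hsv[...,2]>110)).astype(np.uint8)*255; m[:,:205]=0;m[:,262:]=0;m[135:]=0
q=max(cv2.findContours(m,0,1)[0],key=cv2.contourArea)
P=np.float32([plane(c,u,v,.03,True)[:2] for u,v in q[:,0]]); print(cv2.minAreaRect(P*1000))
for h in [(259,177),(257,315)]: print('hole',plane(c,*h,.174,True))
h1,h2=[plane(c,*h,.174,True) for h in [(259,177),(257,315)]]; print((h1+h2)/2, np.linalg.norm(h1-h2))
E
```

```text
((583.580078125, -48.92947769165039), (108.8165512084961, 36.19853210449219), 87.92371368408203)
hole [0.56617192 0.02977273 0.174     ]
hole [0.57353449 0.11111404 0.174     ]
[0.56985321 0.07044338 0.174     ] 0.0816738390093095
```

View pics/w3c.png

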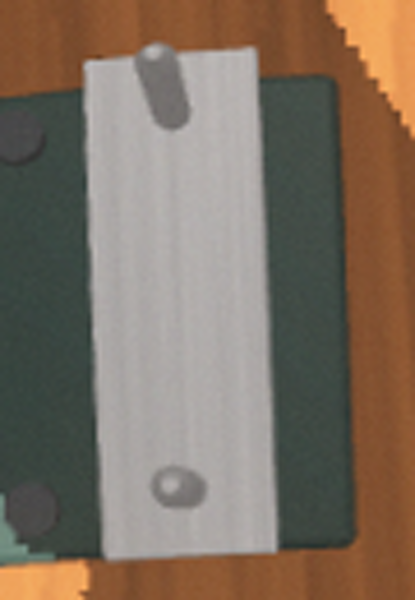

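```bash
cat >> h.py <<'E'
def rep(a,b,n=''):
    a,b=np.array(a),np.array(b); d=a-b; print(n,'mid',np.round((a+b)/2*1000,1),'len',round(np.linalg.norm(d)*1000,1),'dir',round(np.degrees(np.arctan2(d[1],d[0]))%180,2))
E
python3 - <<'E'
from h import *
c=calibration('wrist'); k=lambda x,y,z:plane(c,195+(x+.5)/4.611-.5,(y+.5)/4.615-.5,z,True)
rep(k(157,50,.069),k(172,484,.069),'tips'); rep(k(175,118,.03),k(183,490,.03),'base')
C=[k(86,60,.03),k(257,47,.03),k(277,551,.03),k(104,559,.03)]
rep((C[0]+C[1])/2,(C[2]+C[3])/2,'bed'); 
E
```

```text
tips mid [583.1 -48.5  69. ] len 80.4 dir 87.56
base mid [583.7 -47.4  30. ] len 78.9 dir 86.76
bed mid [583.5 -48.2  30. ] len 107.2 dir 87.66
```

The crop shows pin tips at crop (157,50) and (172,484). The bed centre comes out near (583,-48) mm, direction 87.6°.

Request:
{"name": "move_arm", "arguments": {
  "steps": [
    [[0,0,-2.1],[0.035,-0.007,0],0.1],
    [[0,0,-2.1],[0.075,-0.015,0],0.1],
    [[0,0,-2.1],[0.105,-0.0226,0.01],0.1],
    [[0,0,-2.1],[0.1174,-0.0226,0.03],0.1],
    [[0,0,-2.1],[0.1174,-0.0226,0.06],0.1],
    [[0,0,-2.1],[0.1174,-0.0226,0.084],0.1],
    [[0,0,-2.1],[0.1174,-0.0226,0.084],0.1],
    [[0,0,-2.1],[0.1174,-0.0226,0.084],0.1],
    [[0,0,-2.1],[0.1174,-0.0226,0.084],0.1]
  ]
}}

```text
clock: 4.8
position: [0.5824, -0.0482, 0.0865]
tcp_rot: [[-0.04, -0.999, 0.001], [-0.999, 0.04, -0.0], [0.0, -0.001, -1.0]]
ft_force: [0.7, 0.1, 0.5]
grip_width: 0.566
gripper_force: 41.5
```

```bash
python3 - <<'E'
from h import *
im,c=snap('wrist','w4')
s=manip.read_state(); print(s['position'],yaw(),s['ft_force'],s['grip_width'])
a=cv2.resize(im[150:350,180:340],(480,600),interpolation=cv2.INTER_CUBIC); cv2.imwrite('pics/w4c.png',a)
E
```

```text
[ 0.58270344 -0.04818111  0.08703075] 177.70846633935912 [ 0.49916753  0.90135987 -0.09206231] 0.5626833103758037
```

View pics/w4c.png

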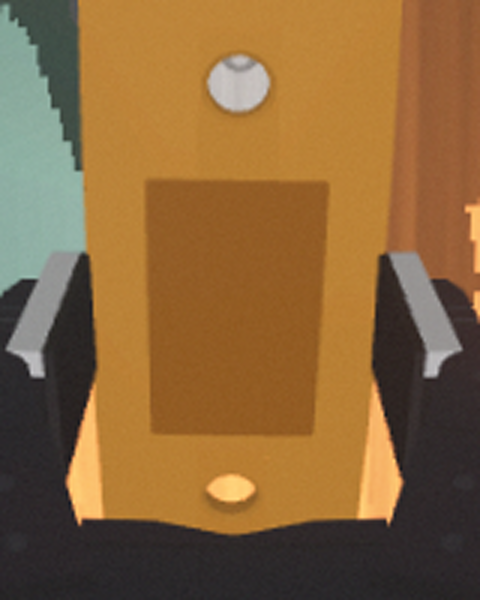

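The crop shows both strip holes, at crop (239,83) and (231,490). Only the edge of the pin is visible, at the top of the front hole.

```bash
cat >> h.py <<'E'
def proj(c,p):
    T=np.array(c['cam_to_world']); v=T[:3,:3].T@(np.array(p)-T[:3,3]); r=np.hypot(v[0],v[1]); t=np.arctan2(r,v[2])
    return np.array([c['cx']+c['fx']*t*v[0]/r, c['cy']+c['fy']*t*v[1]/r])
E
python3 - <<'E'
from h import *
c=calibration('wrist')
f=np.array([np.cos(np.radians(87.6)),np.sin(np.radians(87.6)),0]); b=np.array([.5834,-.0485,0])
for n,z in [('base',.03),('str',.064),('tip',.07)]: 
    for s in (-1,1): print(n,s,(proj(c,b+s*.04*f+[0,0,z])-[180,150])*3)
h1,h2=plane(c,180+239/3,150+83/3,.0945,True),plane(c,180+231/3,150+490/3,.0945,True); rep(h1,h2,'strip'); print(np.array(c['cam_to_world'])[:3,3])
for z in (.03,.064,.07): print(z,plane(c,180+239/3,150+62/3,z,True))
E
```

```text
base -1 [239.78093158  21.85858533]
base 1 [238.39653582 336.90786363]
str -1 [240.43731243  49.84873195]
str 1 [238.63810342 411.11751381]
tip -1 [240.58034768  55.98446205]
tip 1 [238.68520312 426.48163258]
strip mid [584.3 -49.8  94.5] len 78.5 dir 86.76
[ 0.58124756 -0.1198529   0.22947086]
0.03 [ 0.58225791 -0.07920758  0.03      ]
0.064 [ 0.5820857  -0.08613562  0.064     ]
0.07 [ 0.58205531 -0.08735821  0.07      ]
```

```bash
python3 - <<'E'
from h import *
c=calibration('wrist')
for y in (82,83,84): print(plane(c,180+239/3,150+y/3,.094,True))
for y in (488,491): print(plane(c,180+231/3,150+y/3,.094,True))
s=manip.read_state(); print(s['position'],yaw())
E
```

```text
[ 0.58205557 -0.08907209  0.094     ]
[ 0.58206169 -0.08891244  0.094     ]
[ 0.5820678  -0.08875271  0.094     ]
[ 0.5864951  -0.01072334  0.094     ]
[ 0.58652598 -0.00996994  0.094     ]
[ 0.58270344 -0.04818111  0.08703075] 177.70846633935912
```

Request:
{"name": "move_arm", "arguments": {
  "steps": [
    [[0,0,-0.6],[-0.0008,0.001,0.004],0.1],
    [[0,0,-0.6],[-0.0008,0.001,0.008],0.1],
    [[0,0,-0.6],[-0.0008,0.001,0.012],0.1],
    [[0,0,-0.6],[-0.0008,0.001,0.016],0.1],
    [[0,0,-0.6],[-0.0008,0.001,0.02],0.1],
    [[0,0,-0.6],[-0.0008,0.001,0.022],0.1],
    [[0,0,-0.6],[-0.0008,0.001,0.025],0.1],
    [[0,0,-0.6],[-0.0008,0.001,0.027],0.1],
    [[0,0,-0.6],[-0.0008,0.001,0.027],0.1],
    [[0,0,-0.6],[-0.0008,0.001,0.027],0.1]
  ]
}}

```text
clock: 5.68
position: [0.5806, -0.0482, 0.0582]
tcp_rot: [[-0.031, -1.0, 0.0], [-1.0, 0.031, -0.0], [0.0, -0.0, -1.0]]
ft_force: [1.2, -0.5, -0.8]
grip_width: 0.568
gripper_force: 41.5
```

```bash
python3 - <<'E'
from h import *
im,c=snap('wrist','w5')
s=manip.read_state(); print(s['position'],yaw(),s['ft_force'],s['wrist_torque'],s['grip_width'])
a=cv2.resize(im[150:350,180:340],(480,600),interpolation=cv2.INTER_CUBIC); cv2.imwrite('pics/w5c.png',a)
E
```

```text
[ 0.58059436 -0.04813913  0.05834731] 178.22653766352252 [ 1.57693501 -0.6157708  -0.89108553] [-0.02426955 -0.4656205   0.01223548] 0.563820791763465
```

View pics/w5c.png

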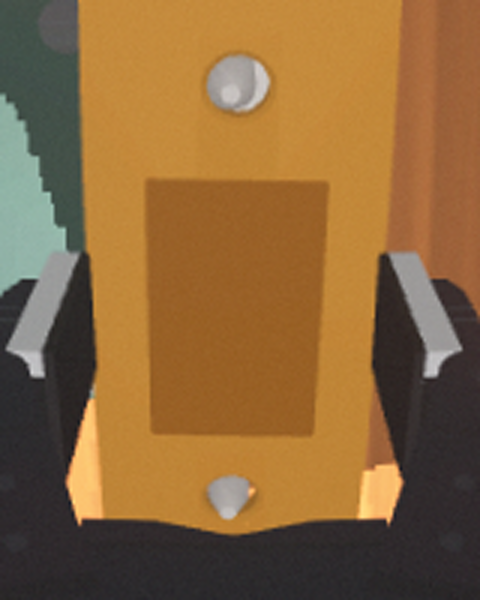

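Both pins are through the holes, sitting slightly left (world +x), so I shift +0.8 mm and lower.

Request:
{"name": "move_arm", "arguments": {
  "steps": [
    [[0,0,0],[0,-0.0008,0],0.1],
    [[0,0,0],[0,-0.0008,0.005],0.1],
    [[0,0,0],[0,-0.0008,0.01],0.1],
    [[0,0,0],[0,-0.0008,0.015],0.1],
    [[0,0,0],[0,-0.0008,0.02],0.1],
    [[0,0,0],[0,-0.0008,0.025],0.1],
    [[0,0,0],[0,-0.0008,0.028],0.1],
    [[0,0,0],[0,-0.0008,0.029],0.1],
    [[0,0,0],[0,-0.0008,0.029],0.1],
    [[0,0,0],[0,-0.0008,0.029],0.1]
  ]
}}

```text
clock: 6.57
position: [0.5812, -0.0482, 0.0293]
tcp_rot: [[-0.031, -1.0, -0.0], [-1.0, 0.031, -0.0], [0.0, 0.0, -1.0]]
ft_force: [0.4, 0.3, -0.8]
grip_width: 0.565
gripper_force: 41.6
```

Request:
{"name": "move_arm", "arguments": {
  "steps": [
    [[0,0,0],[0,0,0],-0.4],
    [[0,0,0],[0,0,0],-0.4],
    [[0,0,0],[0,0,0],-0.4],
    [[0,0,0],[0,0,-0.02],-0.4],
    [[0,0,0],[0,0,-0.05],-0.4],
    [[0,0,0],[0,0,-0.085],-0.4],
    [[0,0,0],[0,0,-0.12],-0.4],
    [[0,0,0],[0,0,-0.12],-0.4],
    [[0,0,0],[0,0,-0.12],-0.4]
  ]
}}

```text
clock: 7.32
position: [0.5826, -0.0479, 0.1521]
tcp_rot: [[-0.031, -1.0, 0.005], [-1.0, 0.031, 0.001], [-0.001, -0.005, -1.0]]
ft_force: [-0.0, 0.5, 0.3]
grip_width: 0.702
gripper_force: 0.0
```

```bash
python3 - <<'E'
from h import *
strips('w6',lo=(17,150,90),hi=(25,255,255))
strips('s6',fish=False,cam='scene',amin=120)
s=manip.read_state(); print(s['position'],yaw(),s['clock'])
im=cv2.imread('pics/w6.png')
# strip on bed: edges
c=calibration('wrist'); print(vec([.4265,-.118,.15]))
E
```

```text
[265 287] xy 577.3 80.0 size 30 76 longdir 89.5
[143 252] xy 719.3 32.8 size 37 50 longdir 91.7
[ 53 225] xy 849.1 6.8 size 42 197 longdir 94.0
[489 239] xy 247.7 69.5 size 89 341 longdir 107.0
[261 198] xy 583.9 -30.7 size 55 142 longdir 87.0
[508 149] xy 265.3 -86.1 size 19 86 longdir 99.0
[  5 121] xy 906.5 -142.9 size 24 49 longdir 82.4
[457 198] xy 340.4 -15.0 size 32 279 longdir 93.7
[27 98] xy 862.0 -168.3 size 48 48 longdir 114.1
[405 186] xy 425.5 -44.6 size 110 266 longdir 91.1
[65 69] xy 793.7 -191.0 size 42 73 longdir 88.1
[158  61] xy 680.8 -176.3 size 39 87 longdir 68.6
[467 334] xy 297.3 593.5 size 240 269 longdir 81.1
[289 238] xy 433.3 73.3 size 66 70 longdir 137.4
[169 119] xy 388.2 -668.1 size 213 254 longdir 55.3
[ 0.58074969 -0.0481486   0.1490888 ] 178.208287483017 7.4167
[ 0.0746  0.152  -0.0009]
```

View pics/w6.png

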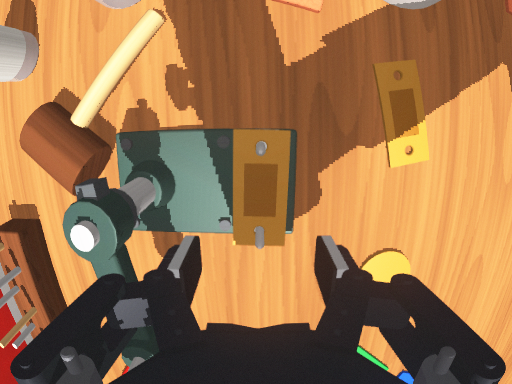

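The first layer lies on the pins. The second layer shows holes at (397,75) and (409,150).

```bash
python3 - <<'E'
from h import *
c=calibration('wrist'); a,b=plane(c,397,75,.005,True),plane(c,409,150,.005,True); rep(a,b)
print(vec([*((a+b)/2)[:2],.05]))
E
```

```text
mid [ 429.6 -120.2    5. ] len 79.6 dir 101.56
[0.0768 0.1488 0.0991]
```

Request:
{"name": "move_arm", "arguments": {
  "steps": [
    [[0,0,-6],[0.02,0.035,0],-0.4],
    [[0,0,-12],[0.04,0.07,0],-0.4],
    [[0,0,-14],[0.055,0.105,0],-0.4],
    [[0,0,-14],[0.07,0.135,0.02],-0.4],
    [[0,0,-14],[0.076,0.15,0.05],-0.4],
    [[0,0,-14],[0.076,0.15,0.08],-0.4],
    [[0,0,-14],[0.076,0.15,0.08],-0.4],
    [[0,0,-14],[0.076,0.15,0.08],-0.4],
    [[0,0,-14],[0.076,0.15,0.08],-0.4]
  ]
}}

```text
clock: 8.17
position: [0.4299, -0.1194, 0.0699]
tcp_rot: [[0.212, -0.977, -0.0], [-0.977, -0.212, -0.001], [0.0, 0.0, -1.0]]
ft_force: [1.2, -0.3, -0.3]
grip_width: 0.7
gripper_force: 0.0
```

```bash
python3 - <<'E'
from h import *
strips('w7',lo=(17,165,100),hi=(25,255,255))
s=manip.read_state(); print(s['position'],yaw(),s['clock'])
E
```

```text
[ 58 244] xy 604.7 -25.7 size 61 131 longdir 86.7
[259 201] xy 430.6 -120.5 size 49 109 longdir 100.7
[ 0.43036077 -0.11928078  0.07031776] -167.73129650732835 8.2167
```

View pics/w7.png

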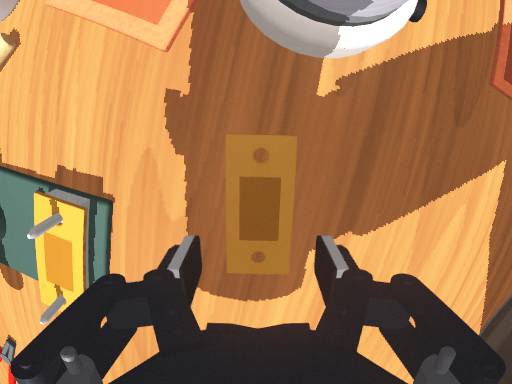

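The layer is between the fingers, centred at (259,204).

Request:
{"name": "move_arm", "arguments": {
  "steps": [
    [[0,0,0.5],[0.001,0.001,0.03],-0.4],
    [[0,0,0.5],[0.001,0.001,0.055],-0.4],
    [[0,0,0.5],[0.001,0.001,0.065],-0.4],
    [[0,0,0.5],[0.001,0.001,0.07],-0.4],
    [[0,0,0.5],[0.001,0.001,0.0725],-0.4],
    [[0,0,0.5],[0.001,0.001,0.0725],-0.4],
    [[0,0,0.5],[0.001,0.001,0.0725],-0.4],
    [[0,0,0.5],[0.001,0.001,0.0725],-0.4]
  ]
}}

```text
clock: 8.88
position: [0.4291, -0.1205, -0.0022]
tcp_rot: [[0.204, -0.979, 0.002], [-0.979, -0.204, 0.0], [0.0, -0.002, -1.0]]
ft_force: [-0.2, -0.5, 0.6]
grip_width: 0.702
gripper_force: 0.0
```

Request:
{"name": "move_arm", "arguments": {
  "steps": [
    [[0,0,0],[0,0,0],0.1],
    [[0,0,0],[0,0,0],0.1],
    [[0,0,0],[0,0,0],0.1],
    [[0,0,0],[0,0,0],0.1],
    [[0,0,0],[0,0,0],0.1],
    [[0,0,0],[0,0,0],0.1],
    [[0,0,0],[0,0,0],0.1]
  ],
  "newtons": 40
}}

```text
clock: 9.47
position: [0.4289, -0.1206, -0.0021]
tcp_rot: [[0.203, -0.979, 0.002], [-0.979, -0.203, 0.0], [0.0, -0.002, -1.0]]
ft_force: [-1.0, 1.5, 8.9]
grip_width: 0.569
gripper_force: 39.7
```

Request:
{"name": "move_arm", "arguments": {
  "steps": [
    [[0,0,0],[0,0,-0.02],0.1],
    [[0,0,0],[0,0,-0.055],0.1],
    [[0,0,3],[0,-0.02,-0.09],0.1],
    [[0,0,7],[-0.01,-0.05,-0.112],0.1],
    [[0,0,13.5],[-0.02,-0.085,-0.112],0.1],
    [[0,0,13.5],[-0.03,-0.12,-0.112],0.1],
    [[0,0,13.5],[-0.04,-0.15,-0.112],0.1],
    [[0,0,13.5],[-0.04,-0.1638,-0.112],0.1],
    [[0,0,13.5],[-0.04,-0.1638,-0.112],0.1],
    [[0,0,13.5],[-0.04,-0.1638,-0.112],0.1]
  ]
}}

```text
clock: 10.3
position: [0.5804, -0.048, 0.1086]
tcp_rot: [[-0.031, -1.0, -0.001], [-1.0, 0.031, 0.0], [0.0, 0.001, -1.0]]
ft_force: [0.1, -0.1, -0.1]
grip_width: 0.566
gripper_force: 42.1
```

```bash
python3 - <<'E'
from h import *
im,c=snap('wrist','w8'); s=manip.read_state(); print(s['position'],yaw(),s['grip_width'])
# front hole centre: bright/dark vs strip colour near (259,177)
def hole(f):
    im=cv2.imread(f'pics/{f}.png'); h=cv2.cvtColor(im,cv2.COLOR_BGR2HSV)
    m=cv2.inRange(h,(15,140,80),(25,255,255)); m=255-m; m[:, :225]=0; m[:,290:]=0; m[:160]=0; m[200:]=0
    for q in cv2.findContours(m,0,1)[0]:
        if cv2.contourArea(q)>60: print(f,cv2.boundingRect(q),cv2.contourArea(q))
hole('w4'); hole('w5'); hole('w8')
E
```

```text
[ 0.5796895  -0.04831148  0.10860188] 178.2138994832766 0.5663583069741909
w4 (249, 168, 21, 20) 291.0
w5 (249, 168, 21, 20) 296.5
```

```bash
python3 - <<'E'
from h import *
im=cv2.imread('pics/w8.png'); h=cv2.cvtColor(im,cv2.COLOR_BGR2HSV)
for u in (259,): print([ (v,h[v,u].tolist()) for v in range(120,240,4)])
print([ (u,h[177,u].tolist()) for u in range(205,315,6)])
E
```

```text
[(120, [12, 163, 166]), (124, [13, 166, 164]), (128, [12, 165, 165]), (132, [17, 62, 94]), (136, [17, 175, 189]), (140, [17, 180, 187]), (144, [17, 179, 185]), (148, [17, 149, 164]), (152, [17, 181, 183]), (156, [17, 179, 185]), (160, [17, 181, 186]), (164, [17, 181, 185]), (168, [17, 184, 169]), (172, [17, 180, 184]), (176, [15, 187, 146]), (180, [15, 186, 147]), (184, [16, 187, 147]), (188, [16, 187, 146]), (192, [17, 184, 177]), (196, [17, 183, 183]), (200, [17, 182, 181]), (204, [17, 181, 183]), (208, [17, 184, 182]), (212, [16, 193, 145]), (216, [15, 194, 143]), (220, [15, 196, 142]), (224, [15, 189, 144]), (228, [15, 189, 146]), (232, [15, 189, 144]), (236, [15, 193, 144])]
[(205, [46, 36, 79]), (211, [17, 175, 184]), (217, [17, 177, 184]), (223, [17, 176, 185]), (229, [17, 180, 184]), (235, [17, 180, 186]), (241, [17, 175, 185]), (247, [17, 185, 168]), (253, [15, 188, 145]), (259, [15, 189, 147]), (265, [15, 187, 146]), (271, [17, 184, 173]), (277, [17, 182, 185]), (283, [17, 185, 185]), (289, [17, 185, 186]), (295, [17, 183, 183]), (301, [17, 179, 185]), (307, [17, 181, 185]), (313, [12, 164, 146])]
```

```bash
python3 - <<'E'
from h import *
im=cv2.imread('pics/w8.png'); v=cv2.cvtColor(im,cv2.COLOR_BGR2HSV)[...,2]
print((v[164:196,259]).tolist()); print(v[180,240:280].tolist())
im=cv2.imread('pics/w4.png'); v=cv2.cvtColor(im,cv2.COLOR_BGR2HSV)[...,2]
print((v[164:196,259]).tolist()); print(v[177,240:280].tolist())
E
```

```text
[185, 184, 182, 184, 169, 160, 177, 184, 184, 182, 164, 151, 146, 147, 149, 147, 147, 147, 144, 149, 147, 146, 146, 146, 146, 148, 159, 171, 177, 182, 181, 182]
[184, 184, 185, 186, 185, 185, 176, 166, 158, 147, 145, 148, 147, 147, 146, 147, 146, 146, 148, 147, 148, 147, 146, 149, 146, 148, 147, 148, 148, 145, 164, 166, 185, 187, 185, 187, 187, 184, 187, 187]
[186, 188, 179, 168, 177, 192, 193, 184, 157, 153, 181, 192, 192, 193, 192, 191, 192, 191, 191, 190, 191, 194, 183, 162, 153, 173, 181, 182, 186, 185, 186, 187]
[188, 189, 189, 188, 189, 189, 188, 171, 170, 188, 194, 196, 197, 197, 200, 202, 196, 199, 191, 193, 195, 196, 198, 201, 199, 200, 200, 193, 197, 183, 169, 171, 184, 190, 190, 190, 189, 188, 188, 191]
```

Request:
{"name": "move_arm", "arguments": {
  "steps": [
    [[0,0,0],[0.0004,-0.0014,0.02],0.1],
    [[0,0,0],[0.0004,-0.0014,0.03],0.1],
    [[0,0,0],[0.0004,-0.0014,0.035],0.1],
    [[0,0,0],[0.0004,-0.0014,0.038],0.1],
    [[0,0,0],[0.0004,-0.0014,0.042],0.1],
    [[0,0,0],[0.0004,-0.0014,0.046],0.1],
    [[0,0,0],[0.0004,-0.0014,0.05],0.1],
    [[0,0,0],[0.0004,-0.0014,0.054],0.1],
    [[0,0,0],[0.0004,-0.0014,0.054],0.1],
    [[0,0,0],[0.0004,-0.0014,0.054],0.1]
  ]
}}

```text
clock: 11.18
position: [0.5817, -0.0487, 0.0546]
tcp_rot: [[-0.031, -1.0, -0.0], [-1.0, 0.031, -0.0], [0.0, 0.0, -1.0]]
ft_force: [-0.1, -1.0, 0.4]
grip_width: 0.563
gripper_force: 42.1
```

No contact force, so I lower it to the first layer.

Request:
{"name": "move_arm", "arguments": {
  "steps": [
    [[0,0,0],[-0.0003,0,0.005],0.1],
    [[0,0,0],[-0.0003,0,0.01],0.1],
    [[0,0,0],[-0.0003,0,0.015],0.1],
    [[0,0,0],[-0.0003,0,0.018],0.1],
    [[0,0,0],[-0.0003,0,0.02],0.1],
    [[0,0,0],[-0.0003,0,0.02],0.1],
    [[0,0,0],[-0.0003,0,0.02],-0.4],
    [[0,0,0],[-0.0003,0,0.02],-0.4],
    [[0,0,0],[-0.0003,0,0.02],-0.4]
  ]
}}

```text
clock: 11.93
position: [0.582, -0.0484, 0.0351]
tcp_rot: [[-0.031, -1.0, 0.001], [-1.0, 0.031, 0.0], [-0.0, -0.001, -1.0]]
ft_force: [0.4, -0.6, 0.3]
grip_width: 0.698
gripper_force: 0.0
```

Request:
{"name": "move_arm", "arguments": {
  "steps": [
    [[0,0,0],[0,0,-0.02],-0.4],
    [[0,0,0],[0,0,-0.05],-0.4],
    [[0,0,0],[0,0,-0.09],-0.4],
    [[0,0,0],[0,0,-0.13],-0.4],
    [[0,0,0],[0,0,-0.14],-0.4],
    [[0,0,0],[0,0,-0.14],-0.4]
  ]
}}

```text
clock: 12.43
position: [0.5842, -0.0481, 0.1798]
tcp_rot: [[-0.03, -1.0, 0.008], [-1.0, 0.03, 0.001], [-0.001, -0.008, -1.0]]
ft_force: [0.3, 0.3, -1.1]
grip_width: 0.703
gripper_force: 0.0
```

```bash
python3 - <<'E'
from h import *
s=manip.read_state(); print(s['position'],yaw(),s['joints'])
strips('s9',lo=(0,0,150),hi=(179,60,255),z=.01,fish=False,cam='scene',amin=400)
strips('s9b',lo=(17,150,100),hi=(25,255,255),z=.04,fish=False,cam='scene',amin=100)
E
```

```text
[ 0.58423873 -0.04809926  0.17979297] 178.2540787810482 [ 0.25180761  0.24782334 -0.26911446  0.001079   -1.04546344 -0.28281089]
[311 326] xy 591.3 302.5 size 54 112 longdir 103.9
[109 248] xy 865.2 -272.3 size 69 168 longdir 84.9
[ 84 204] xy 839.9 -469.9 size 88 154 longdir 176.7
[ 42 299] xy 1111.4 -373.3 size 251 965 longdir 88.7
[111 161] xy 673.4 -597.3 size 87 116 longdir 65.8
[458 105] xy -607.7 107.4 size 150 741 longdir 14.7
[400  49] xy -806.5 -321.0 size 119 300 longdir 23.8
[288  14] xy -640.5 -921.9 size 206 477 longdir 42.4
[196  56] xy -59.2 -902.3 size 663 1234 longdir 177.0
[466 335] xy 322.2 586.7 size 235 260 longdir 81.4
[289 237] xy 452.4 87.7 size 67 68 longdir 137.4
[227 235] xy 580.9 -47.9 size 51 110 longdir 88.1
[169 120] xy 409.3 -627.7 size 208 254 longdir 62.4
[493 126] xy -638.3 175.7 size 214 1008 longdir 22.9
```

Request:
{"name": "move_arm", "arguments": {
  "steps": [
    [[0,0,-5],[-0.04,0.005,0],-0.4],
    [[0,0,-10],[-0.08,0.005,0],-0.4],
    [[0,0,-15.5],[-0.12,0.005,0],-0.4],
    [[0,0,-15.5],[-0.16,0.005,0],-0.4],
    [[0,0,-15.5],[-0.2,0.005,0],-0.4],
    [[0,0,-15.5],[-0.24,0.005,0.02],-0.4],
    [[0,0,-15.5],[-0.28,0.005,0.04],-0.4],
    [[0,0,-15.5],[-0.32,0.005,0.06],-0.4],
    [[0,0,-15.5],[-0.352,0.005,0.08],-0.4],
    [[0,0,-15.5],[-0.352,0.005,0.08],-0.4]
  ]
}}

```text
clock: 13.37
position: [0.5853, 0.307, 0.0886]
tcp_rot: [[0.24, -0.971, -0.005], [-0.971, -0.24, -0.004], [0.003, 0.006, -1.0]]
ft_force: [0.1, -1.2, 0.1]
grip_width: 0.696
gripper_force: 0.0
```

Request:
{"name": "move_arm", "arguments": {
  "steps": [
    [[0,0,0],[0,0,0],-0.4],
    [[0,0,0],[0,0,0],-0.4],
    [[0,0,0],[0,0,0],-0.4]
  ]
}}

```text
clock: 13.62
position: [0.5876, 0.3026, 0.0947]
tcp_rot: [[0.237, -0.972, -0.0], [-0.972, -0.237, -0.001], [0.0, 0.001, -1.0]]
ft_force: [-0.5, 0.5, -0.1]
grip_width: 0.701
gripper_force: 0.0
```

```bash
python3 - <<'E'
from h import *
s=manip.read_state(); print(s['position'],yaw())
strips('w9',lo=(0,0,130),hi=(179,60,255),z=.01)
E
```

```text
[0.58763119 0.30261097 0.09469921] -166.30643556352587
[253 196] xy 592.6 303.2 size 50 110 longdir 103.9
```

Request:
{"name": "move_arm", "arguments": {
  "steps": [
    [[0,0,-0.5],[0.001,-0.0035,0.02],-0.4],
    [[0,0,-0.5],[0.001,-0.0035,0.045],-0.4],
    [[0,0,-0.5],[0.001,-0.0035,0.07],-0.4],
    [[0,0,-0.5],[0.001,-0.0035,0.085],-0.4],
    [[0,0,-0.5],[0.001,-0.0035,0.093],-0.4],
    [[0,0,-0.5],[0.001,-0.0035,0.0965],-0.4],
    [[0,0,-0.5],[0.001,-0.0035,0.0965],-0.4],
    [[0,0,-0.5],[0.001,-0.0035,0.0965],-0.4],
    [[0,0,-0.5],[0.001,-0.0035,0.0965],-0.4]
  ]
}}

```text
clock: 14.42
position: [0.5922, 0.3039, -0.0001]
tcp_rot: [[0.246, -0.969, 0.002], [-0.969, -0.246, 0.001], [-0.001, -0.002, -1.0]]
ft_force: [0.7, -0.4, -0.0]
grip_width: 0.699
gripper_force: 0.0
```

Request:
{"name": "move_arm", "arguments": {
  "steps": [
    [[0,0,0],[0,0,0],0.1],
    [[0,0,0],[0,0,0],0.1],
    [[0,0,0],[0,0,0],0.1],
    [[0,0,0],[0,0,0],0.1],
    [[0,0,0],[0,0,0],0.1],
    [[0,0,0],[0,0,0],0.1],
    [[0,0,0],[0,0,0],0.1]
  ],
  "newtons": 60
}}

```text
clock: 15.0
position: [0.5921, 0.304, 0.0001]
tcp_rot: [[0.246, -0.969, 0.002], [-0.969, -0.246, 0.001], [-0.001, -0.002, -1.0]]
ft_force: [-1.6, -0.3, 6.4]
grip_width: 0.559
gripper_force: 62.3
```

Request:
{"name": "move_arm", "arguments": {
  "steps": [
    [[0,0,0],[0,0,-0.02],0.1],
    [[0,0,0],[0.01,0,-0.055],0.1],
    [[0,0,4],[0.04,0.01,-0.085],0.1],
    [[0,0,8],[0.07,0.02,-0.11],0.1],
    [[0,0,12],[0.105,0.03,-0.13],0.1],
    [[0,0,16],[0.14,0.04,-0.15],0.1],
    [[0,0,16],[0.175,0.05,-0.165],0.1],
    [[0,0,16],[0.21,0.06,-0.17],0.1],
    [[0,0,16],[0.245,0.07,-0.17],0.1],
    [[0,0,16],[0.28,0.08,-0.17],0.1]
  ]
}}

```text
clock: 15.83
position: [0.5824, 0.011, 0.1699]
tcp_rot: [[-0.031, -1.0, 0.002], [-1.0, 0.031, 0.001], [-0.001, -0.002, -1.0]]
ft_force: [1.0, -0.4, -1.7]
grip_width: 0.564
gripper_force: 62.6
```

Request:
{"name": "move_arm", "arguments": {
  "steps": [
    [[0,0,0],[0.03,0,0.01],0.1],
    [[0,0,0],[0.055,0,0.03],0.1],
    [[0,0,0],[0.061,0.001,0.05],0.1],
    [[0,0,0],[0.061,0.001,0.06],0.1],
    [[0,0,0],[0.061,0.001,0.06],0.1],
    [[0,0,0],[0.061,0.001,0.06],0.1],
    [[0,0,0],[0.061,0.001,0.06],0.1],
    [[0,0,0],[0.061,0.001,0.06],0.1]
  ]
}}

```text
clock: 16.5
position: [0.5807, -0.0475, 0.1096]
tcp_rot: [[-0.029, -1.0, 0.002], [-1.0, 0.029, 0.0], [-0.0, -0.002, -1.0]]
ft_force: [-0.7, -0.8, -0.8]
grip_width: 0.565
gripper_force: 62.5
```

```bash
python3 - <<'E'
from h import *
im,c=snap('wrist','w10'); s=manip.read_state(); print(s['position'],yaw(),s['grip_width'])
h=cv2.cvtColor(im,cv2.COLOR_BGR2HSV); print(h[155:205,259,1].tolist()); print(h[180,235:285,1].tolist())
E
```

```text
[ 0.58056373 -0.04758419  0.10950192] 178.30202875222463 0.5624608968346748
[13, 13, 12, 9, 9, 11, 9, 9, 11, 9, 12, 12, 13, 14, 17, 95, 169, 167, 167, 170, 168, 167, 166, 167, 161, 167, 161, 166, 164, 163, 138, 20, 13, 13, 12, 14, 14, 12, 14, 14, 15, 15, 15, 13, 15, 14, 13, 13, 15, 13]
[14, 15, 15, 16, 15, 12, 12, 17, 12, 14, 13, 15, 15, 16, 95, 158, 164, 166, 160, 162, 167, 166, 162, 167, 167, 167, 166, 166, 166, 164, 169, 167, 67, 11, 12, 15, 11, 14, 12, 13, 11, 13, 13, 12, 15, 13, 16, 15, 13, 13]
```

```bash
python3 - <<'E'
from h import *
c=calibration('wrist'); s=manip.read_state(); p=np.array(s['position']); R=np.array(s['tcp_rot'])
for zt,zb in [(.0098,0.),(.0072,.0022)]:
  for e in (-.001,0,.001):
    o=[]
    for z in (zt,zb):
        for sg in (1,-1): o.append(proj(c,p+R@[.04+sg*.005+e,0,0]+[0,0,z])[1])
    u=proj(c,p+R@[.04+e,0,0]+[0,0,zt])[0]
    print(e,np.round(o,1),'u',round(u,1))
E
```

```text
-0.001 [172.1 193.2 168.  187.8] u 261.8
0 [169.9 191.1 166.  185.8] u 261.8
0.001 [167.8 189.  163.9 183.9] u 261.8
-0.001 [170.9 191.7 168.8 188.9] u 261.7
0 [168.8 189.6 166.8 187. ] u 261.7
0.001 [166.7 187.6 164.7 185. ] u 261.7
```

Request:
{"name": "move_arm", "arguments": {
  "steps": [
    [[0,0,0],[0.0007,-0.001,0.02],0.1],
    [[0,0,0],[0.0007,-0.001,0.03],0.1],
    [[0,0,0],[0.0007,-0.001,0.037],0.1],
    [[0,0,0],[0.0007,-0.001,0.041],0.1],
    [[0,0,0],[0.0007,-0.001,0.045],0.1],
    [[0,0,0],[0.0007,-0.001,0.048],0.1],
    [[0,0,0],[0.0007,-0.001,0.051],0.1],
    [[0,0,0],[0.0007,-0.001,0.054],0.1],
    [[0,0,0],[0.0007,-0.001,0.054],0.1],
    [[0,0,0],[0.0007,-0.001,0.054],0.1]
  ]
}}

```text
clock: 17.38
position: [0.5807, -0.0493, 0.0544]
tcp_rot: [[-0.031, -1.0, 0.0], [-1.0, 0.031, -0.0], [0.0, -0.0, -1.0]]
ft_force: [-0.3, 0.1, -0.8]
grip_width: 0.561
gripper_force: 62.6
```

Request:
{"name": "move_arm", "arguments": {
  "steps": [
    [[0,0,0],[-0.0006,-0.0005,0.004],0.1],
    [[0,0,0],[-0.0006,-0.0005,0.008],0.1],
    [[0,0,0],[-0.0006,-0.0005,0.011],0.1],
    [[0,0,0],[-0.0006,-0.0005,0.0135],0.1],
    [[0,0,0],[-0.0006,-0.0005,0.0135],0.1],
    [[0,0,0],[-0.0006,-0.0005,0.0135],0.1],
    [[0,0,0],[-0.0006,-0.0005,0.0135],-0.4],
    [[0,0,0],[-0.0006,-0.0005,0.0135],-0.4],
    [[0,0,0],[-0.0006,-0.0005,0.0135],-0.4],
    [[0,0,0],[-0.0006,-0.0005,0.0135],-0.4]
  ]
}}

```text
clock: 18.22
position: [0.5814, -0.0487, 0.041]
tcp_rot: [[-0.031, -1.0, 0.0], [-1.0, 0.031, 0.0], [-0.0, -0.0, -1.0]]
ft_force: [-0.2, -0.1, -0.2]
grip_width: 0.702
gripper_force: 0.0
```

Request:
{"name": "move_arm", "arguments": {
  "steps": [
    [[0,0,0],[0,0,-0.02],-0.4],
    [[0,0,0],[0,0,-0.05],-0.4],
    [[0,0,0],[0,0,-0.09],-0.4],
    [[0,0,0],[0,0,-0.13],-0.4],
    [[0,0,0],[0,0,-0.17],-0.4],
    [[0,0,0],[0,0,-0.2],-0.4],
    [[0,0,0],[0,0,-0.2],-0.4],
    [[0,0,0],[0,0,-0.2],-0.4]
  ]
}}

```text
clock: 18.88
position: [0.5821, -0.0485, 0.2434]
tcp_rot: [[-0.031, -1.0, 0.005], [-1.0, 0.031, 0.001], [-0.001, -0.005, -1.0]]
ft_force: [0.0, 0.4, 0.3]
grip_width: 0.7
gripper_force: 0.0
```

```bash
python3 - <<'E'
from h import *
s=manip.read_state(); print(s['position'],yaw(),s['clock'])
im,c=snap('wrist','w11'); snap('scene','s11'); snap('side','d11')
E
```

```text
[ 0.58213296 -0.04848312  0.24338827] 178.224275780484 18.8833
```

View pics/w11.png

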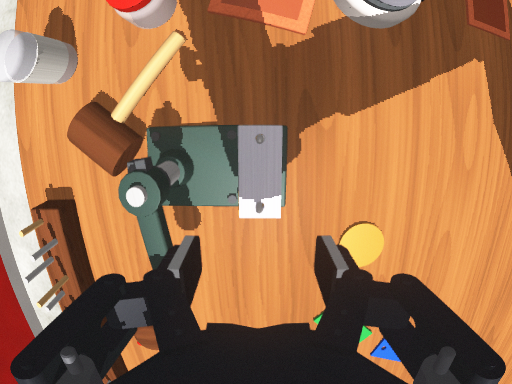

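The plate lies on the stack between the pins (centre (260,170)). The arm is still swung out, knob near world (0.675, 0.056).

Request:
{"name": "move_arm", "arguments": {
  "steps": [
    [[0,0,0],[-0.03,-0.025,0],-0.2],
    [[0,0,0],[-0.06,-0.05,0],-0.2],
    [[0,0,0],[-0.09,-0.075,0],-0.2],
    [[0,0,0],[-0.107,-0.09,0],-0.2],
    [[0,0,0],[-0.107,-0.09,0],-0.2],
    [[0,0,0],[-0.107,-0.09,0],-0.2],
    [[0,0,0],[-0.107,-0.09,0],-0.2]
  ]
}}

```text
clock: 19.62
position: [0.6737, 0.0552, 0.2391]
tcp_rot: [[-0.031, -1.0, -0.003], [-1.0, 0.031, -0.001], [0.001, 0.003, -1.0]]
ft_force: [0.9, -0.3, 0.2]
grip_width: 0.595
gripper_force: 0.0
```

```bash
python3 - <<'E'
from h import *
s=manip.read_state(); print(s['position'],yaw(),vec([.6755,.056,.189]))
im,c=snap('wrist','w12'); 
a=cv2.resize(im[180:384,170:350],(529,600)); cv2.imwrite('pics/w12c.png',a)
print(proj(c,[.6755,.056,.209]))
E
```

```text
[0.67369527 0.05520152 0.23911934] 178.23354623008257 [-0.0009 -0.0019  0.0501]
[257.8280719  229.31677304]
```

View pics/w12c.png

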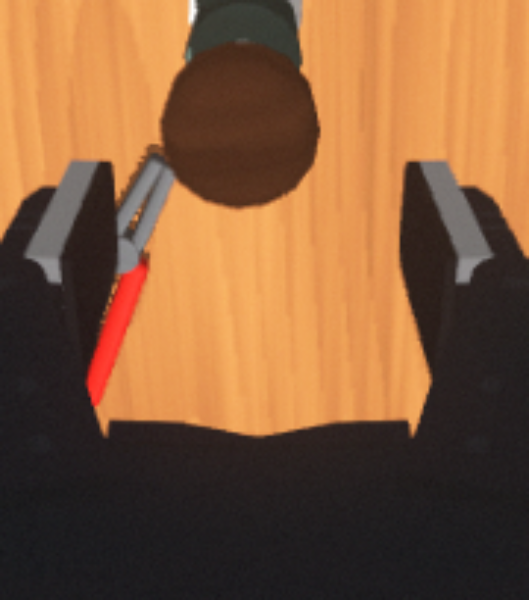

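The knob is centred at crop (240,125), between the fingers and about 3 mm off. I correct that, lower and grip.

Request:
{"name": "move_arm", "arguments": {
  "steps": [
    [[0,0,0],[0.003,-0.0035,0],-0.2],
    [[0,0,0],[0.003,-0.0035,0.015],-0.2],
    [[0,0,0],[0.003,-0.0035,0.03],-0.2],
    [[0,0,0],[0.003,-0.0035,0.045],-0.2],
    [[0,0,0],[0.003,-0.0035,0.05],-0.2],
    [[0,0,0],[0.003,-0.0035,0.05],0.4],
    [[0,0,0],[0.003,-0.0035,0.05],0.4],
    [[0,0,0],[0.003,-0.0035,0.05],0.4],
    [[0,0,0],[0.003,-0.0035,0.05],0.4],
    [[0,0,0],[0.003,-0.0035,0.05],0.4]
  ],
  "newtons": 40
}}

```text
clock: 20.5
position: [0.6776, 0.0516, 0.191]
tcp_rot: [[-0.031, -1.0, -0.0], [-1.0, 0.031, -0.001], [0.001, 0.0, -1.0]]
ft_force: [0.4, -5.5, -5.1]
grip_width: 0.393
gripper_force: 41.3
```

```bash
cat >> h.py <<'E'
def arc(q1,n,q0=None,yawp=-1.8):
    s=manip.read_state(); p=np.array(s['position']); R=np.array(s['tcp_rot']); a=np.radians(yawp)
    X=np.array([np.cos(a),np.sin(a),0]); Y=np.array([-X[1],X[0],0]); col=np.array([.5815,-.0485,0])+.11*X
    d=p-col; q=np.arctan2(d@Y,-(d@X)); print('q now',q,'r',np.hypot(d@X,d@Y))
    for t in np.linspace(q,q1,n+1)[1:]:
        P=col+.11*(-np.cos(t)*X+np.sin(t)*Y); P[2]=p[2]; print(round(t,2),np.round(R.T@(P-p),4)[:2],round(-np.degrees(q-t),1))
E
python3 - <<'E'
from h import *
s=manip.read_state(); print(s['position'],yaw(),s['ft_force'],s['grip_width'],s['gripper_force'])
arc(0,16)
E
```

```text
[0.67764419 0.05155858 0.19100649] 178.1984177320478 [ 0.3605442  -5.53471615 -5.09862199] 0.39271144949614456 41.32528466696385
q now 1.4068317679527447 r 0.10442978978616972
1.32 [-0.0035  0.0104] -5.0
1.23 [-0.0007  0.0196] -10.1
1.14 [0.0029 0.0286] -15.1
1.06 [0.0073 0.0372] -20.2
0.97 [0.0125 0.0454] -25.2
0.88 [0.0183 0.0531] -30.2
0.79 [0.0248 0.0603] -35.3
0.7 [0.0319 0.0668] -40.3
0.62 [0.0395 0.0728] -45.3
0.53 [0.0477 0.078 ] -50.4
0.44 [0.0562 0.0825] -55.4
0.35 [0.0651 0.0862] -60.5
0.26 [0.0744 0.0891] -65.5
0.18 [0.0838 0.0913] -70.5
0.09 [0.0934 0.0925] -75.6
0.0 [0.103 0.093] -80.6
```

Request:
{"name": "move_arm", "arguments": {
  "steps": [
    [[0,0,-5],[-0.0035,0.01,0],0.4],
    [[0,0,-10],[-0.0007,0.0196,0],0.4],
    [[0,0,-15],[0.003,0.0286,0],0.4],
    [[0,0,-20],[0.0073,0.037,0],0.4],
    [[0,0,-25],[0.0125,0.0454,0],0.4],
    [[0,0,-30],[0.0183,0.053,0],0.4],
    [[0,0,-35],[0.0248,0.06,0],0.4],
    [[0,0,-40],[0.032,0.0668,0],0.4],
    [[0,0,-40],[0.032,0.0668,0],0.4]
  ]
}}

```text
clock: 21.25
position: [0.6134, 0.0182, 0.1912]
tcp_rot: [[0.622, -0.783, 0.007], [-0.783, -0.622, -0.004], [0.007, -0.003, -1.0]]
ft_force: [21.4, -20.1, -22.6]
grip_width: 0.394
gripper_force: 43.0
```

```bash
python3 - <<'E'
from h import *
s=manip.read_state(); print(s['position'],yaw(),s['ft_force'],s['wrist_torque'],s['grip_width'],s['gripper_force'])
arc(0,8)
E
```

```text
[0.61339708 0.01818963 0.1911948 ] -141.52865549255552 [ 21.37518785 -20.05702102 -22.57982135] [-7.63035467 -7.94149392  0.15531755] 0.39401632524587166 42.96729705441976
q now 0.7006981709974958 r 0.10493753287474045
0.61 [-0.003   0.0103] -5.0
0.53 [-0.0001  0.0195] -10.0
0.44 [0.0035 0.0284] -15.1
0.35 [0.0079 0.037 ] -20.1
0.26 [0.013  0.0451] -25.1
0.18 [0.0188 0.0528] -30.1
0.09 [0.0253 0.0599] -35.1
0.0 [0.0324 0.0665] -40.1
```

The knob is gripped about 5 mm off its axis, so I use a radius of 0.1045 m to take the load off.

Request:
{"name": "move_arm", "arguments": {
  "steps": [
    [[0,0,0],[0.0055,0,0],0.4],
    [[0,0,-5],[0.0059,0.009,0],0.4],
    [[0,0,-10],[0.007,0.018,0],0.4],
    [[0,0,-15],[0.009,0.027,0],0.4],
    [[0,0,-20],[0.0118,0.0357,0],0.4],
    [[0,0,-25],[0.0153,0.0442,0],0.4],
    [[0,0,-30],[0.0195,0.0523,0],0.4],
    [[0,0,-35],[0.0244,0.06,0],0.4],
    [[0,0,-38],[0.028,0.064,0],0.4],
    [[0,0,-38],[0.028,0.064,0],0.4]
  ]
}}

```text
clock: 22.08
position: [0.5855, -0.0388, 0.1921]
tcp_rot: [[0.972, -0.234, 0.016], [-0.235, -0.972, 0.002], [0.015, -0.006, -1.0]]
ft_force: [30.9, -6.9, -24.5]
grip_width: 0.388
gripper_force: 42.9
```

```bash
python3 - <<'E'
from h import *
s=manip.read_state(); print(s['position'],yaw(),s['ft_force'],s['wrist_torque'],s['grip_width'],s['gripper_force'])
arc(0,2)
E
```

```text
[ 0.58553071 -0.03875511  0.19208374] -103.56203512712824 [ 30.94692098  -6.90027619 -24.5000743 ] [ -2.44446549 -11.09861218  -0.1665638 ] 0.3879385926507423 42.86002163777994
q now 0.09257370619205513 r 0.10673439682085689
0.05 [-0.0026  0.0054] -2.7
0.0 [-0.0016  0.0104] -5.3
```

Request:
{"name": "move_arm", "arguments": {
  "steps": [
    [[0,0,0],[0.001,0,0],-0.05],
    [[0,0,0],[0.001,0,0],-0.05],
    [[0,0,0],[0.001,0,0],-0.05],
    [[0,0,0],[0.001,0,0],-0.05]
  ]
}}

```text
clock: 22.42
position: [0.5782, -0.039, 0.1916]
tcp_rot: [[0.971, -0.238, 0.001], [-0.238, -0.971, 0.0], [0.001, -0.001, -1.0]]
ft_force: [0.1, 0.9, -1.7]
grip_width: 0.528
gripper_force: 0.0
```

```bash
python3 - <<'E'
from h import *
s=manip.read_state(); print(s['position'],yaw(),s['ft_force'],s['wrist_torque'],s['grip_width'],s['gripper_force'])
arc(0,2)
im,c=snap('wrist','w13'); h=cv2.cvtColor(im,cv2.COLOR_BGR2HSV)
m=((h[...,0]<16)&(h[...,1]>100)&(h[...,2]>25)&(h[...,2]<120)).astype(np.uint8)*255
m=cv2.morphologyEx(m,cv2.MORPH_OPEN,np.ones((7,7)))
for q in cv2.findContours(m,0,1)[0]:
    if cv2.contourArea(q)>800: print(cv2.boundingRect(q),cv2.contourArea(q),cv2.minEnclosingCircle(q))
E
```

```text
[ 0.57824997 -0.03903989  0.19159382] -103.75561763542407 [ 0.14400351  0.93725797 -1.65149596] [0.02876538 0.00011988 0.02787033] 0.5276175326761061 0.0
q now 0.08218979573440181 r 0.11393017125807606
0.04 [0.0046 0.004 ] -2.4
0.0 [0.0054 0.0084] -4.7
(219, 209, 70, 72) 3929.5 ((253.9024658203125, 244.63392639160156), 36.75152587890625)
(0, 0, 61, 42) 984.5 ((30.0, 20.5), 36.33534240722656)
```

```bash
python3 - <<'E'
from h import *
c=calibration('wrist'); 
for p in [(254,245),(219,245),(289,245),(254,209),(254,281)]: print(plane(c,*p,.209,True))
s=manip.read_state(); print(s['position'])
E
```

```text
[ 0.59039356 -0.04091866  0.209     ]
[ 0.59414175 -0.0249879   0.209     ]
[ 0.58642386 -0.05674281  0.209     ]
[ 0.60757191 -0.04519969  0.209     ]
[ 0.57107992 -0.03608757  0.209     ]
[ 0.57812498 -0.03906986  0.1914864 ]
```

Request:
{"name": "move_arm", "arguments": {
  "steps": [
    [[0,0,0],[0.008,0,0],-0.05],
    [[0,0,0],[0.0108,0,0],-0.05],
    [[0,0,0],[0.0108,0.003,0],-0.05],
    [[0,0,0],[0.0108,0.006,0],-0.05],
    [[0,0,0],[0.0108,0.009,0],-0.05],
    [[0,0,0],[0.0108,0.0107,0],-0.05],
    [[0,0,0],[0.0108,0.0107,0],-0.05],
    [[0,0,0],[0.0108,0.0107,0],-0.05]
  ]
}}

```text
clock: 23.13
position: [0.5856, -0.0527, 0.1907]
tcp_rot: [[0.971, -0.238, -0.001], [-0.238, -0.971, -0.0], [-0.001, 0.0, -1.0]]
ft_force: [-0.5, 1.7, 0.9]
grip_width: 0.523
gripper_force: 0.1
```

Request:
{"name": "move_arm", "arguments": {
  "steps": [
    [[0,0,0],[0,0.001,0],-0.05],
    [[0,0,0],[0,0.002,0],-0.05],
    [[0,0,0],[0,0.003,0],-0.05],
    [[0,0,0],[0,0.003,0],-0.05]
  ]
}}

```text
clock: 23.47
position: [0.5855, -0.0539, 0.1907]
tcp_rot: [[0.971, -0.238, 0.001], [-0.238, -0.971, 0.002], [0.0, -0.002, -1.0]]
ft_force: [0.1, 7.5, 1.0]
grip_width: 0.534
gripper_force: 3.9
```

The arm is against its stop (7.5 N reaction). Now I rise, shut the fingers and press from above.

Request:
{"name": "move_arm", "arguments": {
  "steps": [
    [[0,0,0],[-0.001,-0.004,0],-0.05],
    [[0,0,0],[-0.001,-0.004,-0.02],-0.05],
    [[0,0,0],[-0.001,-0.004,-0.05],-0.05],
    [[0,0,0],[-0.001,-0.004,-0.05],1],
    [[0,0,0],[-0.001,-0.004,-0.05],1],
    [[0,0,0],[-0.001,-0.004,-0.05],1],
    [[0,0,0],[-0.001,-0.004,-0.05],1],
    [[0,0,0],[-0.001,-0.004,-0.05],1],
    [[0,0,0],[-0.001,-0.004,-0.05],1],
    [[0,0,0],[-0.001,-0.004,-0.05],1]
  ]
}}

```text
clock: 24.3
position: [0.5851, -0.0512, 0.2402]
tcp_rot: [[0.971, -0.238, -0.001], [-0.238, -0.971, -0.0], [-0.001, 0.001, -1.0]]
ft_force: [-0.3, -0.5, -0.2]
grip_width: 0.004
gripper_force: 0.0
```

```bash
python3 - <<'E'
from h import *
s=manip.read_state(); print(s['position'],yaw(),s['ft_force'],s['grip_width'])
im,c=snap('wrist','w14'); h=cv2.cvtColor(im,cv2.COLOR_BGR2HSV)
m=((h[...,0]<16)&(h[...,1]>100)&(h[...,2]>25)&(h[...,2]<120)).astype(np.uint8)*255
m=cv2.morphologyEx(m,cv2.MORPH_OPEN,np.ones((7,7)))
for q in cv2.findContours(m,0,1)[0]:
    if cv2.contourArea(q)>800:
        b=cv2.boundingRect(q); print(b); (u,v),r=cv2.minEnclosingCircle(q); print(r,plane(c,u,v,.209,True))
sd,_=snap('side','d14'); cv2.imwrite('pics/d14c.png',cv2.resize(sd[110:240,120:290],(780,596),interpolation=cv2.INTER_CUBIC))
E
```

```text
[ 0.5850915  -0.05122793  0.24023339] -103.7790084904879 [-0.31188469 -0.51543608 -0.18373823] 0.00379039699057883
(228, 198, 52, 44)
27.259794235229492 [ 0.58889997 -0.05009625  0.209     ]
(0, 0, 104, 63)
60.11041259765625 [0.7545806  0.05259016 0.209     ]
```

View pics/d14c.png

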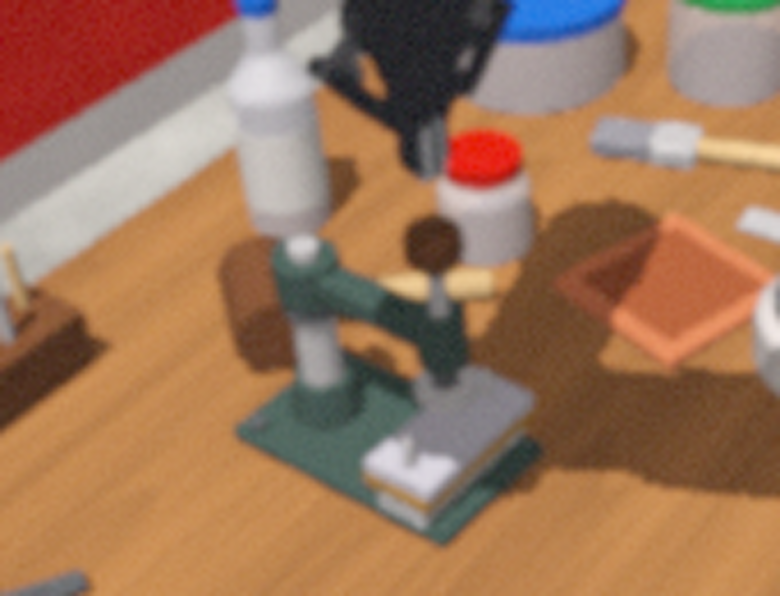

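The side crop shows the arm over the stack, the plate and layers flat on the pins, and the gripper above the knob.

Request:
{"name": "move_arm", "arguments": {
  "steps": [
    [[0,0,0],[0.001,-0.001,0.015],1],
    [[0,0,0],[0.001,-0.001,0.026],1],
    [[0,0,0],[0.001,-0.001,0.034],1],
    [[0,0,0],[0.001,-0.001,0.042],1],
    [[0,0,0],[0.001,-0.001,0.05],1],
    [[0,0,0],[0.001,-0.001,0.056],1],
    [[0,0,0],[0.001,-0.001,0.062],1],
    [[0,0,0],[0.001,-0.001,0.066],1],
    [[0,0,0],[0.001,-0.001,0.069],1],
    [[0,0,0],[0.001,-0.001,0.069],1]
  ]
}}

```text
clock: 25.23
position: [0.5864, -0.0504, 0.1729]
tcp_rot: [[0.971, -0.238, 0.0], [-0.238, -0.971, -0.0], [0.0, 0.0, -1.0]]
ft_force: [-7.1, 3.3, 13.6]
grip_width: 0.0
gripper_force: 6.9
```

Request:
{"name": "move_arm", "arguments": {
  "steps": [
    [[0,0,0],[0,0,0.001],1],
    [[0,0,0],[0,0,0.002],1],
    [[0,0,0],[0,0,0.002],1],
    [[0,0,0],[0,0,0.002],1]
  ]
}}

```text
clock: 25.57
position: [0.5865, -0.0505, 0.1725]
tcp_rot: [[0.971, -0.237, 0.002], [-0.237, -0.971, -0.0], [0.002, 0.0, -1.0]]
ft_force: [-10.7, 4.8, 22.5]
grip_width: 0.001
gripper_force: 11.5
```

Firmly home: the force rises 9 N over 0.4 mm at z = 0.173. I hold, then release.

Request:
{"name": "move_arm", "arguments": {
  "steps": [
    [[0,0,0],[0,0,0],1],
    [[0,0,0],[0,0,0],1],
    [[0,0,0],[0,0,0],1],
    [[0,0,0],[0,0,-0.012],1],
    [[0,0,0],[0,0,-0.024],1],
    [[0,0,0],[0,0,-0.036],1],
    [[0,0,0],[0,0,-0.06],1],
    [[0,0,0],[0,0,-0.07],1],
    [[0,0,0],[0,0,-0.07],1],
    [[0,0,0],[0,0,-0.07],1]
  ]
}}

```text
clock: 26.4
position: [0.5867, -0.0503, 0.2397]
tcp_rot: [[0.971, -0.238, 0.001], [-0.238, -0.971, 0.0], [0.001, -0.001, -1.0]]
ft_force: [-0.0, -0.8, -0.8]
grip_width: -0.0
gripper_force: 0.0
```

```bash
python3 - <<'E'
from h import *
s=manip.read_state(); print(s['position'],yaw(),s['ft_force'],s['joints'])
im,c=snap('wrist','w15'); h=cv2.cvtColor(im,cv2.COLOR_BGR2HSV)
m=((h[...,0]<16)&(h[...,1]>100)&(h[...,2]>25)&(h[...,2]<120)).astype(np.uint8)*255
m=cv2.morphologyEx(m,cv2.MORPH_OPEN,np.ones((7,7)))
for q in cv2.findContours(m,0,1)[0]:
    if cv2.contourArea(q)>800:
        b=cv2.boundingRect(q); print(b); (u,v),r=cv2.minEnclosingCircle(q); print(r,plane(c,u,v,.209,True))
E
```

```text
[ 0.58674529 -0.05032277  0.23971354] -103.78833793420341 [-0.03067398 -0.75794143 -0.82965292] [ 2.46024989e-01  2.12145121e-01 -1.72259239e-01 -2.61274809e-04
 -1.18531709e+00  1.08421725e+00]
(230, 200, 52, 42)
27.360191345214844 [ 0.58894461 -0.05020106  0.209     ]
(0, 0, 106, 65)
61.48383712768555 [0.75499515 0.05263361 0.209     ]
```

Request:
{"name": "move_arm", "arguments": {
  "steps": [
    [[0,0,-6],[0.005,0.025,0],1],
    [[0,0,-12],[0.01,0.045,0],1],
    [[0,0,-12],[0.01,0.045,0],1],
    [[0,0,-12],[0.01,0.045,0.02],1],
    [[0,0,-12],[0.01,0.045,0.04],1],
    [[0,0,-12],[0.01,0.045,0.047],1],
    [[0,0,-12],[0.01,0.045,0.047],1],
    [[0,0,-12],[0.01,0.045,0.047],1]
  ]
}}

```text
clock: 27.12
position: [0.5854, -0.0965, 0.1924]
tcp_rot: [[1.0, -0.031, -0.001], [-0.031, -1.0, -0.001], [-0.001, 0.001, -1.0]]
ft_force: [0.4, -0.0, 0.0]
grip_width: 0.003
gripper_force: 0.0
```

```bash
python3 - <<'E'
from h import *
s=manip.read_state(); p=np.array(s['position']); R=np.array(s['tcp_rot']); print(p,yaw(),s['ft_force'])
col=np.array([.693,-.052])
for q in np.linspace(0,1.3,14):
    P=col+.11*np.array([-np.cos(q),np.sin(q)])-.034*np.array([np.sin(q),np.cos(q)])
    print(round(q,2),np.round(R[:2,:2].T@(P-p[:2]),3),round(np.degrees(q),1),np.round(P,3))
E
```

```text
[ 0.5854316  -0.09650586  0.19239471] -91.77772827095312 [ 0.40093647 -0.00140688  0.00349934]
0.0 [-0.003 -0.01 ] 0.0 [ 0.583 -0.086]
0.1 [-0.006 -0.021] 5.7 [ 0.58  -0.075]
0.2 [-0.008 -0.033] 11.5 [ 0.578 -0.063]
0.3 [-0.009 -0.044] 17.2 [ 0.578 -0.052]
0.4 [-0.009 -0.056] 22.9 [ 0.578 -0.04 ]
0.5 [-0.007 -0.067] 28.6 [ 0.58  -0.029]
0.6 [-0.005 -0.078] 34.4 [ 0.583 -0.018]
0.7 [-0.001 -0.089] 40.1 [ 0.587 -0.007]
0.8 [ 0.003 -0.1  ] 45.8 [0.592 0.003]
0.9 [ 0.009 -0.11 ] 51.6 [0.598 0.013]
1.0 [ 0.016 -0.119] 57.3 [0.605 0.022]
1.1 [ 0.023 -0.128] 63.0 [0.613 0.031]
1.2 [ 0.032 -0.136] 68.8 [0.621 0.038]
1.3 [ 0.041 -0.143] 74.5 [0.631 0.045]
```

Request:
{"name": "move_arm", "arguments": {
  "steps": [
    [[0,0,0],[0,-0.01,0],1],
    [[0,0,5.7],[-0.003,-0.021,0],1],
    [[0,0,11.5],[-0.005,-0.033,0],1],
    [[0,0,17],[-0.006,-0.044,0],1],
    [[0,0,23],[-0.006,-0.056,0],1],
    [[0,0,28.6],[-0.005,-0.067,0],1],
    [[0,0,34.4],[-0.003,-0.078,0],1],
    [[0,0,40],[0.001,-0.089,0],1],
    [[0,0,40],[0.001,-0.089,0],1]
  ]
}}

```text
clock: 27.87
position: [0.5904, -0.0058, 0.1941]
tcp_rot: [[0.744, -0.668, 0.002], [-0.668, -0.744, 0.0], [0.002, -0.002, -1.0]]
ft_force: [-0.5, -0.1, 1.0]
grip_width: -0.001
gripper_force: 0.0
```

```bash
python3 - <<'E'
from h import *
s=manip.read_state(); p=np.array(s['position']); R=np.array(s['tcp_rot']); print(p,yaw(),s['ft_force'])
col=np.array([.693,-.052]); o=None
for q in np.linspace(.7,1.5,9):
    P=col+.11*np.array([-np.cos(q),np.sin(q)])-.034*np.array([np.sin(q),np.cos(q)])
    if o is None:o=P
    print(round(q,2),np.round(R[:2,:2].T@(P-o),3),round(np.degrees(q-.7),1))
E
```

```text
[ 0.59043063 -0.00578096  0.19411304] -131.95028347604284 [-0.52492524 -0.09489779  1.01080242]
0.7 [0. 0.] 0.0
0.8 [-0.003 -0.011] 5.7
0.9 [-0.005 -0.022] 11.5
1.0 [-0.006 -0.034] 17.2
1.1 [-0.006 -0.045] 22.9
1.2 [-0.005 -0.057] 28.6
1.3 [-0.002 -0.068] 34.4
1.4 [ 0.001 -0.079] 40.1
1.5 [ 0.006 -0.089] 45.8
```

Request:
{"name": "move_arm", "arguments": {
  "steps": [
    [[0,0,5.7],[-0.003,-0.011,0],1],
    [[0,0,11.5],[-0.005,-0.022,0],1],
    [[0,0,17],[-0.006,-0.034,0],1],
    [[0,0,23],[-0.006,-0.045,0],1],
    [[0,0,28.6],[-0.005,-0.057,0],1],
    [[0,0,34],[-0.002,-0.068,0],1],
    [[0,0,40],[0.001,-0.079,0],1],
    [[0,0,40],[0.001,-0.079,0],1],
    [[0,0,40],[0.001,-0.079,0],1]
  ]
}}

```text
clock: 28.62
position: [0.6428, 0.051, 0.193]
tcp_rot: [[0.149, -0.989, 0.001], [-0.989, -0.149, 0.0], [-0.0, -0.001, -1.0]]
ft_force: [0.2, -0.0, -0.3]
grip_width: 0.002
gripper_force: 0.0
```

```bash
python3 - <<'E'
from h import *
s=manip.read_state(); print(s['position'],yaw(),s['ft_force'])
a,_=snap('scene','s16'); b,_=snap('side','d16')
for n,im,f in (('scene',a,'scene0'),('side',b,'side0')):
    # knob: dark brown blobs near the press, compared with the start
    for t,i in (('now',im),('start',cv2.imread(f'pics/{f}.png'))):
        h=cv2.cvtColor(i,cv2.COLOR_BGR2HSV); m=((h[...,0]<16)&(h[...,1]>90)&(h[...,2]>25)&(h[...,2]<115)).astype(np.uint8)*255
        m=cv2.morphologyEx(m,cv2.MORPH_OPEN,np.ones((5,5)))
        print(n,t,[(cv2.boundingRect(q)) for q in cv2.findContours(m,0,1)[0] if 80<cv2.contourArea(q)<400 and 130<cv2.boundingRect(q)[0]<290])
E
```

```text
[0.64284878 0.05095685 0.19301741] -171.45607124773022 [ 0.2113422  -0.02285541 -0.31568311]
scene now [(235, 262, 14, 15), (153, 227, 11, 14), (170, 224, 18, 28), (250, 177, 15, 16), (249, 163, 22, 18)]
scene start [(147, 271, 24, 6)]
side now [(242, 205, 13, 18)]
side start []
```

Request:
{"name": "move_arm", "arguments": {
  "steps": [
    [[0,0,0],[0,0.015,0],1],
    [[0,0,0],[0,0.02,-0.03],1],
    [[0,0,0],[0,0.03,-0.07],0.3],
    [[0,0,8],[0,0.05,-0.09],0.2],
    [[0,0,8],[0,0.06,-0.09],0.2],
    [[0,0,8],[0,0.06,-0.09],0.2],
    [[0,0,8],[0,0.06,-0.09],0.2]
  ]
}}

```text
clock: 29.3
position: [0.5826, 0.0419, 0.2835]
tcp_rot: [[0.007, -1.0, 0.001], [-1.0, -0.007, 0.001], [-0.001, -0.001, -1.0]]
ft_force: [0.4, 0.1, -1.1]
grip_width: 0.401
gripper_force: 0.0
```

```bash
python3 - <<'E'
from h import *
s=manip.read_state(); print(s['position'],yaw(),s['ft_force'])
im,c=snap('wrist','w17'); h=cv2.cvtColor(im,cv2.COLOR_BGR2HSV)
m=((h[...,0]<16)&(h[...,1]>90)&(h[...,2]>25)&(h[...,2]<125)).astype(np.uint8)*255
m=cv2.morphologyEx(m,cv2.MORPH_OPEN,np.ones((7,7)))
for q in cv2.findContours(m,0,1)[0]:
    if cv2.contourArea(q)>500:
        (u,v),r=cv2.minEnclosingCircle(q); print(cv2.boundingRect(q),round(r),plane(c,u,v,.2,True))
# steel column cap and sleeve: bright blobs
m=((h[...,1]<40)&(h[...,2]>190)).astype(np.uint8)*255
for q in cv2.findContours(m,0,1)[0]:
    if cv2.contourArea(q)>150:
        (u,v),r=cv2.minEnclosingCircle(q); print('white',cv2.boundingRect(q),round(r),plane(c,u,v,.145,True))
print(vec([.413,-.298,.27]))
E
```

```text
[0.58263537 0.04193133 0.28348456] -179.60676109340943 [ 0.36889978  0.09808763 -1.0511016 ]
(52, 121, 53, 176) 90 [0.75077913 0.05063484 0.2       ]
(101, 35, 51, 39) 28 [ 0.69068161 -0.08463949  0.2       ]
(255, 14, 84, 131) 70 [ 0.55817977 -0.05818657  0.2       ]
(473, 0, 39, 120) 62 [ 0.36399305 -0.09870077  0.2       ]
(388, 0, 80, 67) 49 [ 0.44471865 -0.10887844  0.2       ]
(350, 0, 32, 90) 46 [ 0.5016026  -0.08686334  0.2       ]
(195, 0, 74, 59) 41 [ 0.60685788 -0.10019965  0.2       ]
white (137, 82, 17, 18) 9 [ 0.69523503 -0.05320117  0.145     ]
white (0, 0, 81, 333) 168 [0.85919228 0.01666074 0.145     ]
[0.3389 0.1721 0.0126]
```

```bash
python3 - <<'E'
from h import *
im=cv2.imread('pics/w17.png'); c=calibration('wrist'); h=cv2.cvtColor(im,cv2.COLOR_BGR2HSV)
m=((h[...,0]>60)&(h[...,0]<100)&(h[...,1]>40)&(h[...,2]>25)).astype(np.uint8)*255
m=cv2.morphologyEx(m,cv2.MORPH_OPEN,np.ones((5,5))); print(cv2.countNonZero(m))
P=[]
for v in range(60,330,8):
    us=np.nonzero(m[v,:260])[0]
    if len(us): print(v,us.min(),us.max(),np.round(plane(c,us.min(),v,.13,True)[:2],3),np.round(plane(c,us.max(),v,.13,True)[:2],3))
E
```

```text
4818
68 189 196 [ 0.654 -0.075] [ 0.647 -0.074]
76 137 216 [ 0.71  -0.071] [ 0.626 -0.065]
84 132 223 [ 0.716 -0.063] [ 0.62  -0.057]
92 130 234 [ 0.718 -0.054] [ 0.609 -0.049]
100 132 236 [ 0.716 -0.046] [ 0.607 -0.041]
108 138 238 [ 0.709 -0.037] [ 0.605 -0.033]
116 145 237 [ 0.701 -0.028] [ 0.606 -0.025]
124 147 227 [ 0.699 -0.019] [ 0.616 -0.017]
132 148 228 [ 0.699 -0.011] [ 0.615 -0.009]
140 149 169 [ 0.698 -0.003] [ 0.676 -0.002]
148 151 170 [0.696 0.006] [0.675 0.006]
204 172 177 [0.677 0.067] [0.671 0.067]
```

The press arm stands at about q = 1.4 rad. On to the pot.

Request:
{"name": "move_arm", "arguments": {
  "steps": [
    [[0,0,5],[0.037,0.019,0],-0.2],
    [[0,0,10],[0.074,0.038,0],-0.2],
    [[0,0,15],[0.11,0.056,0],-0.2],
    [[0,0,20],[0.147,0.075,0],-0.2],
    [[0,0,23.4],[0.183,0.093,0],-0.2],
    [[0,0,23.4],[0.22,0.112,0],-0.2],
    [[0,0,23.4],[0.255,0.13,0],-0.2],
    [[0,0,23.4],[0.29,0.148,0],-0.2],
    [[0,0,23.4],[0.32,0.163,0],-0.2],
    [[0,0,23.4],[0.339,0.172,0.012],-0.2]
  ]
}}

```text
clock: 30.18
position: [0.412, -0.3005, 0.2717]
tcp_rot: [[-0.393, -0.92, 0.001], [-0.92, 0.393, -0.001], [0.001, -0.002, -1.0]]
ft_force: [1.4, -0.2, -0.4]
grip_width: 0.595
gripper_force: 0.0
```

Request:
{"name": "move_arm", "arguments": {
  "steps": [
    [[0,0,0],[0,0,0],-0.2],
    [[0,0,0],[0,0,0],-0.2],
    [[0,0,0],[0,0,0],-0.2],
    [[0,0,0],[0,0,0],-0.2]
  ]
}}

```text
clock: 30.52
position: [0.4132, -0.2972, 0.2707]
tcp_rot: [[-0.392, -0.92, -0.0], [-0.92, 0.392, 0.0], [0.0, 0.0, -1.0]]
ft_force: [0.2, 0.4, -0.5]
grip_width: 0.602
gripper_force: 0.0
```

```bash
python3 - <<'E'
from h import *
s=manip.read_state(); print(s['position'],yaw(),s['ft_force'])
im,c=snap('wrist','w18'); h=cv2.cvtColor(im,cv2.COLOR_BGR2HSV)
for n,lo,hi,z in [('bar',(17,60,120),(30,170,255),.19),('lid',(0,0,120),(179,50,255),.138),('bigtile',(0,120,80),(10,210,255),.01)]:
    m=cv2.inRange(h,lo,hi); m=cv2.morphologyEx(m,cv2.MORPH_OPEN,np.ones((3,3)))
    for q in cv2.findContours(m,0,1)[0]:
        if cv2.contourArea(q)>150:
            (x,y),(w,hh),a=cv2.minAreaRect(np.float32([plane(c,u,v,z,True)[:2]*1000 for u,v in q[:,0]]))
            if w>hh: w,hh,a=hh,w,a-90
            print(n,cv2.boundingRect(q),'xy',round(x),round(y),round(w),round(hh),round(a+90))
E
```

```text
[ 0.4132166  -0.2971563   0.27066139] 156.90653583929455 [ 0.20048669  0.36045655 -0.45573199]
bar (75, 81, 38, 44) xy 507 -429 11 46 19
bar (221, 0, 41, 21) xy 366 -446 20 25 125
lid (0, 247, 75, 96) xy 802 -248 143 189 48
lid (76, 229, 39, 46) xy 613 -301 49 55 89
lid (205, 121, 96, 111) xy 417 -306 90 110 72
lid (44, 115, 44, 55) xy 589 -426 32 66 19
lid (0, 107, 30, 88) xy 672 -453 60 114 55
lid (130, 54, 129, 85) xy 438 -402 19 134 4
lid (19, 31, 43, 66) xy 580 -524 65 77 57
bigtile (128, 151, 78, 84) xy 553 -306 117 118 164
bigtile (347, 59, 75, 69) xy 209 -317 97 99 176
```

```bash
python3 - <<'E'
from h import *
im=cv2.imread('pics/w18.png'); c=calibration('wrist'); h=cv2.cvtColor(im,cv2.COLOR_BGR2HSV)
print(proj(c,[.413,-.298,.19]))
m=((h[...,0]>8)&(h[...,0]<32)&(h[...,1]>70)).astype(np.uint8)*255; m[:, :205]=0; m[:,305:]=0; m[:120]=0; m[290:]=0
for q in cv2.findContours(m,0,1)[0]:
    if cv2.contourArea(q)>60:
        (u,v),wh,a=cv2.minAreaRect(q); print(cv2.boundingRect(q),cv2.contourArea(q),wh,a,plane(c,u,v,.19,True))
for v in range(130,260,10): print(v,[tuple(h[v,u].tolist()) for u in range(225,295,12)])
E
```

```text
[260.40144059 201.02420958]
(205, 156, 100, 134) 7498.5 (133.0, 99.0) 90.0 [ 0.4244452  -0.28314019  0.19      ]
(238, 120, 67, 34) 556.0 (33.0, 66.0) 90.0 [ 0.38595208 -0.34147984  0.19      ]
(205, 120, 30, 41) 416.0 (40.0, 29.0) 90.0 [ 0.4226033  -0.35442396  0.19      ]
130 [(12, 26, 169), (11, 24, 180), (10, 23, 168), (10, 24, 192), (14, 25, 172), (12, 157, 125)]
140 [(8, 23, 165), (170, 12, 64), (173, 9, 119), (0, 10, 125), (0, 4, 70), (11, 28, 175)]
150 [(135, 8, 64), (138, 15, 168), (135, 15, 171), (135, 7, 78), (135, 15, 171), (15, 13, 81)]
160 [(137, 12, 155), (138, 15, 170), (139, 12, 164), (150, 10, 78), (133, 14, 167), (140, 14, 160)]
170 [(143, 12, 167), (141, 15, 169), (133, 14, 166), (150, 6, 81), (138, 16, 164), (143, 14, 168)]
180 [(139, 12, 167), (143, 14, 169), (16, 111, 152), (16, 122, 175), (143, 13, 163), (139, 12, 167)]
190 [(143, 14, 168), (146, 12, 168), (16, 118, 153), (16, 121, 173), (143, 13, 163), (150, 12, 169)]
200 [(143, 12, 168), (150, 12, 166), (16, 120, 157), (16, 119, 170), (140, 14, 162), (143, 12, 173)]
210 [(150, 12, 169), (147, 14, 167), (16, 127, 159), (16, 124, 167), (146, 11, 161), (146, 12, 170)]
220 [(178, 28, 171), (150, 12, 165), (16, 126, 160), (15, 122, 165), (120, 1, 255), (120, 1, 255)]
230 [(13, 163, 225), (14, 159, 237), (16, 126, 164), (15, 125, 155), (14, 152, 243), (14, 157, 237)]
240 [(13, 162, 226), (14, 160, 233), (13, 157, 219), (16, 152, 246), (14, 159, 234), (13, 158, 229)]
250 [(13, 162, 226), (13, 159, 229), (15, 156, 241), (16, 149, 246), (14, 154, 240), (15, 159, 237)]
```

```bash
python3 - <<'E'
from h import *
im=cv2.imread('pics/w18.png'); c=calibration('wrist'); h=cv2.cvtColor(im,cv2.COLOR_BGR2HSV)
m=((h[...,0]>12)&(h[...,0]<20)&(h[...,1]>95)&(h[...,1]<142)&(h[...,2]<205)).astype(np.uint8)*255; m[:, :235]=0; m[:,285:]=0; m[:165]=0; m[250:]=0
m=cv2.morphologyEx(m,cv2.MORPH_OPEN,np.ones((5,5)))
q=max(cv2.findContours(m,0,1)[0],key=cv2.contourArea); print(cv2.boundingRect(q))
print(cv2.minAreaRect(np.float32([plane(c,u,v,.187,True)[:2]*1000 for u,v in q[:,0]])))
print(vec([.413,-.298,.178]))
E
```

```text
(248, 177, 15, 62)
((419.8307189941406, -292.9910583496094), (52.060794830322266, 11.23003101348877), 66.3087158203125)
[ 0.0011 -0.0001  0.0928]
```

Request:
{"name": "move_arm", "arguments": {
  "steps": [
    [[0,0,0],[-0.0064,-0.003,0],-0.2],
    [[0,0,0],[-0.0064,-0.003,0.03],-0.2],
    [[0,0,0],[-0.0064,-0.003,0.06],-0.2],
    [[0,0,0],[-0.0064,-0.003,0.085],-0.2],
    [[0,0,0],[-0.0064,-0.003,0.097],-0.2],
    [[0,0,0],[-0.0064,-0.003,0.099],-0.2],
    [[0,0,0],[-0.0064,-0.003,0.099],-0.2],
    [[0,0,0],[-0.0064,-0.003,0.099],-0.2]
  ]
}}

```text
clock: 31.23
position: [0.419, -0.2927, 0.1729]
tcp_rot: [[-0.392, -0.92, 0.001], [-0.92, 0.392, -0.001], [0.0, -0.001, -1.0]]
ft_force: [0.7, -0.3, 0.8]
grip_width: 0.6
gripper_force: 0.0
```

Request:
{"name": "move_arm", "arguments": {
  "steps": [
    [[0,0,0],[0,0,0],1],
    [[0,0,0],[0,0,0],1],
    [[0,0,0],[0,0,0],1],
    [[0,0,0],[0,0,0],1],
    [[0,0,0],[0,0,0],1],
    [[0,0,0],[0,0,0],1],
    [[0,0,0],[0,0,0],1],
    [[0,0,0],[0,0,0],1]
  ],
  "newtons": 80
}}

```text
clock: 31.9
position: [0.4181, -0.2933, 0.1727]
tcp_rot: [[-0.394, -0.919, 0.001], [-0.919, 0.394, -0.001], [0.0, -0.001, -1.0]]
ft_force: [-2.1, 1.2, 5.1]
grip_width: 0.107
gripper_force: 78.1
```

Request:
{"name": "move_arm", "arguments": {
  "steps": [
    [[0,0,0],[0,0,-0.008],1],
    [[0,0,0],[0,0,-0.018],1],
    [[0,0,0],[0,0,-0.025],1],
    [[0,0,0],[-0.005,-0.012,-0.025],1],
    [[0,0,0],[-0.012,-0.03,-0.025],1],
    [[0,0,0],[-0.02,-0.05,-0.025],1],
    [[0,0,0],[-0.028,-0.07,-0.025],1],
    [[0,0,0],[-0.037,-0.09,-0.025],1],
    [[0,0,0],[-0.045,-0.11,-0.025],1],
    [[0,0,0],[-0.05,-0.122,-0.025],1]
  ]
}}

```text
clock: 32.73
position: [0.5522, -0.2948, 0.1966]
tcp_rot: [[-0.393, -0.919, 0.0], [-0.919, 0.393, -0.0], [-0.0, -0.0, -1.0]]
ft_force: [0.2, -0.1, -3.0]
grip_width: 0.105
gripper_force: 78.4
```

Request:
{"name": "move_arm", "arguments": {
  "steps": [
    [[0,0,0],[-0.003,-0.007,0],1],
    [[0,0,0],[-0.003,-0.007,0],1],
    [[0,0,0],[-0.003,-0.007,0.01],1],
    [[0,0,0],[-0.003,-0.007,0.02],1],
    [[0,0,0],[-0.003,-0.007,0.032],1],
    [[0,0,0],[-0.003,-0.007,0.044],1],
    [[0,0,0],[-0.003,-0.007,0.054],1],
    [[0,0,0],[-0.003,-0.007,0.062],1],
    [[0,0,0],[-0.003,-0.007,0.066],1],
    [[0,0,0],[-0.003,-0.007,0.066],1]
  ]
}}

```text
clock: 33.57
position: [0.5567, -0.2948, 0.1294]
tcp_rot: [[-0.394, -0.919, -0.002], [-0.919, 0.394, 0.001], [0.0, 0.002, -1.0]]
ft_force: [-0.3, 0.1, -2.9]
grip_width: 0.105
gripper_force: 78.4
```

```bash
python3 - <<'E'
from h import *
s=manip.read_state(); print(s['position'],yaw(),s['ft_force'],s['grip_width'])
E
```

```text
[ 0.55665763 -0.29477329  0.12941637] 156.81678042803935 [-0.26382618  0.14042429 -2.91234999] 0.10516999056565933
```

Carrying about 3 N at 2 mm above the tile; I set it down and release.

Request:
{"name": "move_arm", "arguments": {
  "steps": [
    [[0,0,0],[0,0,0.001],1],
    [[0,0,0],[0,0,0.0015],1],
    [[0,0,0],[0,0,0.002],1],
    [[0,0,0],[0,0,0.002],1],
    [[0,0,0],[0,0,0.002],1]
  ]
}}

```text
clock: 33.98
position: [0.5575, -0.295, 0.1292]
tcp_rot: [[-0.394, -0.919, 0.001], [-0.919, 0.394, -0.0], [-0.0, -0.001, -1.0]]
ft_force: [0.1, 0.5, -3.4]
grip_width: 0.103
gripper_force: 78.4
```

Request:
{"name": "move_arm", "arguments": {
  "steps": [
    [[0,0,0],[0,0,0],-0.2],
    [[0,0,0],[0,0,0],-0.2],
    [[0,0,0],[0,0,0],-0.2],
    [[0,0,0],[0,0,0],-0.2],
    [[0,0,0],[0,0,0],-0.2],
    [[0,0,0],[0,0,-0.02],-0.2],
    [[0,0,0],[0,0,-0.05],-0.2],
    [[0,0,0],[0,0,-0.09],-0.2],
    [[0,0,0],[0,0,-0.13],-0.2],
    [[0,0,0],[0,0,-0.15],-0.2]
  ]
}}

```text
clock: 34.82
position: [0.5586, -0.2958, 0.2846]
tcp_rot: [[-0.393, -0.919, 0.006], [-0.92, 0.393, -0.003], [0.0, -0.006, -1.0]]
ft_force: [1.4, 0.1, 1.4]
grip_width: 0.601
gripper_force: 0.0
```

Request:
{"name": "move_arm", "arguments": {
  "steps": [
    [[0,0,0],[0.06,0.1,0],-0.2],
    [[0,0,0],[0.06,0.1,0],-0.2],
    [[0,0,0],[0.06,0.1,0],-0.2],
    [[0,0,0],[0.06,0.1,0],-0.2],
    [[0,0,0],[0.06,0.1,0],-0.2]
  ]
}}

```text
clock: 35.23
position: [0.4405, -0.3111, 0.28]
tcp_rot: [[-0.395, -0.919, 0.002], [-0.919, 0.395, -0.001], [-0.0, -0.002, -1.0]]
ft_force: [-0.3, -0.4, 0.8]
grip_width: 0.599
gripper_force: 0.0
```

```bash
python3 - <<'E'
from h import *
s=manip.read_state(); print(s['position'],s['ft_force'],s['clock'])
for n in ('scene','side'):
    im,c=snap(n,n+'_end'); h=cv2.cvtColor(im,cv2.COLOR_BGR2HSV)
    for k,lo,hi,z in [('white',(0,0,120),(179,60,255),.05),('tile',(3,120,70),(11,210,255),.01),('amber',(17,150,80),(25,255,255),.04)]:
        m=cv2.inRange(h,lo,hi); m=cv2.morphologyEx(m,cv2.MORPH_OPEN,np.ones((3,3)))
        for q in cv2.findContours(m,0,1)[0]:
            if cv2.contourArea(q)<60: continue
            (x,y),wh,a=cv2.minAreaRect(np.float32([plane(c,u,v,z)[:2]*1000 for u,v in q[:,0]]))
            if 380<x<800 and -420<y<120: print(n,k,cv2.boundingRect(q),round(x),round(y),np.round(wh),round(a))
E
```

```text
[ 0.44050841 -0.31106804  0.28002243] [-0.29106826 -0.39855501  0.80833049] 35.2333
scene white (219, 268, 14, 9) 669 47 [24. 36.] 49
scene white (211, 218, 34, 32) 582 -48 [115.  54.] 88
scene white (137, 210, 23, 20) 730 -246 [64. 66.] 71
scene white (199, 156, 35, 29) 437 -261 [114. 131.] 74
scene white (166, 146, 43, 53) 522 -346 [249. 126.] 42
scene tile (162, 181, 47, 31) 562 -299 [139. 134.] 73
scene amber (278, 229, 23, 20) 453 88 [67. 67.] 47
side white (160, 200, 16, 9) 698 39 [44. 34.] 40
side white (199, 190, 37, 29) 578 -43 [119.  63.] 90
side white (185, 181, 9, 13) 694 -55 [24. 61.] 48
side white (284, 171, 39, 29) 404 -243 [122. 122.] 12
side white (216, 149, 20, 19) 688 -240 [ 65. 104.] 37
side white (255, 141, 80, 39) 495 -300 [188. 284.] 81
side white (249, 136, 20, 9) 651 -395 [69. 53.] 22
side tile (242, 165, 45, 25) 554 -292 [137. 132.] 73
side amber (223, 251, 28, 24) 415 99 [68. 71.] 32
```

```bash
python3 - <<'E'
from h import *
T={}
for n in ('scene','side'):
    c=calibration(n); im=cv2.imread(f'pics/{n}_end.png'); h=cv2.cvtColor(im,cv2.COLOR_BGR2HSV).astype(int)
    f=lambda p:(lambda v:np.array([c['cx']+c['fx']*v[0]/v[2],c['cy']+c['fy']*v[1]/v[2]]))(np.array(c['cam_to_world'])[:3,:3].T@(np.array(p)-np.array(c['cam_to_world'])[:3,3]))
    e=f([.5575,-.295,.14]); lid=f([.5575,-.295,.093])
    u0,v0=e.astype(int)-14; sub=h[v0:v0+28,u0:u0+28]
    m=((sub[...,0]>12)&(sub[...,0]<32)&(sub[...,1]>50)).astype(np.uint8)
    k,l,st,ce=cv2.connectedComponentsWithStats(m); print(n,'expect',e,'lid',lid,[(st[i].tolist(),np.round(ce[i]+[u0,v0],1).tolist()) for i in range(1,k) if st[i][4]>12])
E
```

```text
scene expect [181.06696589 164.58414814] lid [183.22628776 174.56236804] [([0, 0, 28, 20, 331], [177.3, 157.1]), ([22, 9, 6, 8, 23], [192.3, 162.5])]
side expect [267.38197015 139.13965185] lid [266.9705524  151.28883944] [([0, 0, 28, 25, 299], [267.5, 135.1]), ([0, 20, 5, 8, 24], [254.5, 147.2])]
```

Request:
{"name": "move_arm", "arguments": {
  "steps": [
    [[0,0,0],[-0.06,-0.1,0],-0.2],
    [[0,0,0],[-0.06,-0.1,0],-0.2],
    [[0,0,0],[-0.06,-0.1,0],-0.2],
    [[0,0,0],[-0.06,-0.1,0],-0.2],
    [[0,0,0],[-0.06,-0.1,0],-0.2],
    [[0,0,0],[-0.06,-0.1,0],-0.2]
  ]
}}

```text
clock: 35.83
position: [0.5579, -0.2945, 0.2776]
tcp_rot: [[-0.393, -0.92, -0.002], [-0.92, 0.393, 0.0], [0.0, 0.002, -1.0]]
ft_force: [-0.9, 0.5, -0.5]
grip_width: 0.601
gripper_force: 0.0
```

```bash
python3 - <<'E'
from h import *
im,c=snap('wrist','w20'); h=cv2.cvtColor(im,cv2.COLOR_BGR2HSV); s=manip.read_state(); print(s['position'])
lid=((h[...,1]<45)&(h[...,2]>60)).astype(np.uint8)*255; lid[:, :190]=0; lid[:,330:]=0; lid[:100]=0; lid[300:]=0
bar=((h[...,0]>12)&(h[...,0]<24)&(h[...,1]>70)&(h[...,1]<142)).astype(np.uint8)*255; bar[:, :225]=0; bar[:,295:]=0; bar[:130]=0; bar[270:]=0
for n,m,z in (('lid',lid,.093),('bar',bar,.142)):
    m=cv2.morphologyEx(m,cv2.MORPH_OPEN,np.ones((5,5)))
    for q in cv2.findContours(m,0,1)[0]:
        if cv2.contourArea(q)>200: print(n,cv2.boundingRect(q),cv2.minAreaRect(np.float32([plane(c,u,v,z,True)[:2]*1000 for u,v in q[:,0]])))
print('expected bar',proj(c,[.559,-.2955,.142]),'lid',proj(c,[.559,-.2955,.093]))
E
```

```text
[ 0.5573606  -0.2947341   0.27814862]
lid (261, 283, 53, 17) ((584.56591796875, -135.86671447753906), (26.410661697387695, 71.39134979248047), 64.7304916381836)
lid (314, 235, 16, 42) ((522.5172729492188, -167.11517333984375), (64.49066162109375, 14.424253463745117), 86.22930145263672)
lid (221, 131, 76, 78) ((557.0927124023438, -299.0167541503906), (88.64254760742188, 85.26476287841797), 66.8590316772461)
lid (303, 100, 27, 63) ((480.6951599121094, -315.1881103515625), (69.98108673095703, 29.826919555664062), 68.8298568725586)
bar (253, 158, 13, 53) ((558.4668579101562, -295.3850402832031), (51.89038848876953, 11.404675483703613), 66.64691162109375)
expected bar [258.34759998 184.67527625] lid [258.22540716 173.97808687]
```

```bash
python3 -c "
from h import *
print(hand_in())"
```

```text
the job is handed in; nothing more can be done
None
```

The job is handed in, with no verdict returned: by my measurements both layers and the plate lie flat on the pins, the plunger was pushed firmly home and is back up, the press arm is out at about 1.4 rad, and the pot stands upright on the tile.

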